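# Stamp the day mark on the iced tarts

## Task

Stamp the day mark on each tart that is there, in the order raspberry, lemon, pistachio: put its board on the stamp's bed and slide it until the dot on its sugar seal sits straight under the stamp tip, then pull the red sprung pull right out to its stop, hold it there a moment and let it go back in. Put every stamped tart into the dark baking tray, upright and flat on its floor, leave the pull fully in, and do not disturb the other things on the table.

Things in the scene. Friction and masses are not known exactly. Their poses are not given: they have to be found in the camera images.
- raspberry: raspberry tart (dark red filling, 64 mm disc at x +45) fixed on a loose black board, 110 g; may be absent. Along its x: tab 30 wide (-85 to +5 mm), then head 76 wide (+5 to +85), 8 thick. Grip rib on the tab: 44 long (x -82 to -38), 14 thick (y), top 38 above the underside; pinch it across y at x -60, 31 up. White sugar seal 24 across, top 28 up. Origin: underside, centre line; z up.
- raspberry_spot (a point): The dark dot in the middle of the raspberry tart's white sugar seal, on its top: at (45, 0, 28) mm in the board's frame.
- lemon: lemon tart (yellow filling, 64 mm disc at x +45) fixed on a loose black board, 110 g; may be absent. Along its x: tab 30 wide (-85 to +5 mm), then head 76 wide (+5 to +85), 8 thick. Grip rib on the tab: 44 long (x -82 to -38), 14 thick (y), top 38 above the underside; pinch it across y at x -60, 31 up. White sugar seal 24 across, top 28 up. Origin: underside, centre line; z up.
- lemon_spot (a point): The dark dot in the middle of the lemon tart's white sugar seal, on its top: at (45, 0, 28) mm in the board's frame.
- pistachio: pistachio tart (green filling, 64 mm disc at x +45) fixed on a loose black board, 110 g; may be absent. Along its x: tab 30 wide (-85 to +5 mm), then head 76 wide (+5 to +85), 8 thick. Grip rib on the tab: 44 long (x -82 to -38), 14 thick (y), top 38 above the underside; pinch it across y at x -60, 31 up. White sugar seal 24 across, top 28 up. Origin: underside, centre line; z up.
- pistachio_spot (a point): The dark dot in the middle of the pistachio tart's white sugar seal, on its top: at (45, 0, 28) mm in the board's frame.
- press: White day-mark stamp, fixed. Origin on the table below the tip; x away from robot, z up. Bed: 6 mm high, x -190 to +70, y +-75 mm, open at front (-x) and sides. Head over it: sleeve 32 across, underside 70 up; beam 120 to 150 up, back to a column at x +90 to +160. Boards go in along x, tab towards -x. Right of the bed: spring housing, 60 high, x -60 to +130, y -155 to -105.
- tip (a point): Tip of the brass stamp pin (12 mm across) when the pull is in: 50 mm above the table, 16 mm above the seal of a board lying on the bed. Stays there when the pin goes down.
- pin: The brass stamp pin; origin at the centre of its lower end. Geared to the pull: it goes down 17 mm over the pull's 45 mm, so it meets the seal of a tart lying on the bed just before the pull's stop (at about 42 mm) and presses on it at the stop.
- pull (a joint): Sprung pull of the stamp: 0 m in (home), 0.045 m out at its stop; moves along the press's -x. The spring takes about 4 N at home, 9 N at the stop, a few N more while the pin presses; let go, it goes home by itself.
- pull_grip (a point): Grip point of the pull: red upright plate 14 mm thick (press x), 42 wide (y), 22 to 90 mm above the table; the point is in its middle, 72 up. Home: x -115, y -130 mm in the press's frame, moves with it. Behind it 48 mm are free to the housing, but for the 12 mm rod (axis 32 up). Pinch it across the press's x from above.
- tray: Dark steel baking tray, fixed, 340 (its x) by 240 mm (its y) outside, walls 4 mm thick, rim 18 mm above the table; inner floor 4 mm above the table. Origin on the table under its centre. Three boards fit side by side, long way along the tray's y, 95 mm apart.
- ramekin: Bystander: white bowl, 68 mm across, 40 mm high.
- jar: Bystander: amber jar, 60 mm across, 80 mm high.
- spatula: Bystander: spatula lying on the table.
- cup: Bystander: blue mug, 80 mm across, 90 mm high.
- timer: Bystander: white kitchen timer, 60 x 70 x 35 mm.

How it is judged:
On the way, in this order (a step that is already met when the one before it is completed fails the run):
1. the raspberry tart, lying on the stamp's bed with its dot within 6 mm of straight under the tip, is stamped: the pin presses on it with the pull out at its stop (horizontal distance between raspberry_spot and tip below 0.006 m and z of raspberry_spot in the frame of press between 0.03 and 0.037 m and angle between raspberry's own z axis and vertical below 0.06 rad and contact force between pin and raspberry above 0.5 N and z of pin in the frame of raspberry below 0.0295 m), for 0.2 s.
2. the lemon tart, lying on the stamp's bed with its dot within 6 mm of straight under the tip, is stamped: the pin presses on it with the pull out at its stop (horizontal distance between lemon_spot and tip below 0.006 m and z of lemon_spot in the frame of press between 0.03 and 0.037 m and angle between lemon's own z axis and vertical below 0.06 rad and contact force between pin and lemon above 0.5 N and z of pin in the frame of lemon below 0.0295 m), for 0.2 s.
3. the pistachio tart, lying on the stamp's bed with its dot within 6 mm of straight under the tip, is stamped: the pin presses on it with the pull out at its stop (horizontal distance between pistachio_spot and tip below 0.006 m and z of pistachio_spot in the frame of press between 0.03 and 0.037 m and angle between pistachio's own z axis and vertical below 0.06 rad and contact force between pin and pistachio above 0.5 N and z of pin in the frame of pistachio below 0.0295 m), for 0.2 s.
At the end, for the whole second after the job is handed in: Every tart board present lies flat (within 0.06 rad, underside within 4 mm of the floor) and at rest inside the baking tray, and the pull is home (within 5 mm) (value of joint pull below 0.005 m and x of raspberry in the frame of tray between -0.14 and 0.14 m and y of raspberry in the frame of tray between -0.1 and 0.1 m and z of each of raspberry, lemon, pistachio in the frame of tray below 0.008 m and angle between each of raspberry, lemon, pistachio's own z axis and vertical below 0.06 rad and linear speed of each of raspberry, lemon, pistachio below 0.02 m/s and x of lemon in the frame of tray between -0.14 and 0.14 m and y of lemon in the frame of tray between -0.1 and 0.1 m and x of pistachio in the frame of tray between -0.14 and 0.14 m and y of pistachio in the frame of tray between -0.1 and 0.1 m); the robot touches nothing.
It fails at once if a bystander (ramekin, jar, spatula, mug or timer) is shifted by more than 3 cm (distance of any of ramekin, jar, spatula, cup, timer from where it was at the start of the episode above 0.03 m).
Of raspberry, lemon, pistachio only 2 to 3 are there at a start; the rules pass over those that are not, and their reading is None.
At some moment in a run one of raspberry, lemon, pistachio may be knocked a few centimetres aside while the robot is not near it.
Once in a run the grip may slacken for a moment while it holds something.
It also fails if it takes over 210 s, if anything falls off the work surface, if the arm or the gripper's body presses on something with over 40 N, if the wrist force passes 120 N, or if a joint passes its speed limit or range.

## Robot

A 6-joint arm with a two-finger parallel gripper is mounted at the origin on the work surface. World frame = base frame: x ahead of the robot, y to its left, z up, the work surface at z = 0. Lengths are in m, angles in rad, forces in N, time in s.
With the tool pointing down it reaches from about 0.375 to 0.975 m from the base axis. Payload 3.8 kg.
Tool frame: the origin (TCP) lies at the very end of the fingers, on their centre line; the grasp point (between the pads) lies 19 mm behind it; z points along the fingers, y is the line along which they close (so a half turn about z gives the same grasp; the last joint's range is limited). The gripper opens to 85 mm and grips with 20 to 120 N. Pads are 22 mm wide; open, the fingers measure 114 mm over their backs; the gripper's body (76 mm by 85 mm) begins 54 mm behind the grasp point. The pads swing forward as they close: fully open they stand 13 mm farther back than shut.
Start: joints at [1.198, 0.264, 1.604, -0, 1.274, -0.037], TCP at [0.222, 0.637, 0.231] pointing down, gripper open.
Joint ranges: [-2.63, 2.63], [-0.94, 2.18], [0.31, 2.57], [-1.31, 4.45], [0, 2.66], [-2.55, 2.55]. Speed limits (rad/s): [2.57, 2.57, 3.14, 3.14, 3.14, 3.14].

## Interface

Orientations are given as a rotation vector (axis times angle).
In Python, from workcell import bot, vision gives the robot as it stands. The module is installed in compiled form; this text tells all that it offers.
- The arm moves only by the tool play_rows, never from a script. Its argument "moves" is a list that holds one entry, the list of rows, each a list of 7 numbers: the turn, a rotation vector about the tool's x, y, z as a fraction of full scale, then the shift along the tool's x, y, z as a fraction of full scale, then the finger opening in mm, from 0 to 85.4. In form: [[[ax, ay, az, x, y, z, jaw], ...]]. A call has 1 to 5 rows; each row shifts and turns the commanded pose from where the row before left it, along the tool's axes as they then stand; what a row does not reach is not made up. Full scale, the value 1, is 0.1 m for a shift and 0.5 rad for a turn. A row lasts 1/12 s, in which the tool goes at most 41.7 mm and 7.16 degrees, less where a joint would pass 70% of its speed; a pose out of reach is approached as far as the arm can. A call with a number of a shift or a turn outside -1 to 1 is refused whole. A call with a gripper value outside its range is refused whole. The fingers move at their own pace and stop on an object; "newtons" is the grip in N (left out, the last holds). Time passes only in rows, so rows that do not move let the fingers close. It gives the time, the measured TCP pose, the force, the opening and the grip force at its end, in the units of the state.
- bot.read_state(): the state, without advancing time (a new reading comes with each control period).
- vision.read_camera(name): name is "scene" or "side" or "wrist"; returns a dict with "image" (480x640x3 uint8, red, green, blue), "depth" (480x640 float32, m along the optical axis (not along the pixel's ray), 0 where there is no reading), "K" (3x3 intrinsics, pixels), "R" (3x3) and "t" (3): a world point X has camera coordinates R X + t. Camera axes: x right, y down, z forward; pixel columns grow to the right and rows downward; lengths in m; the calibration is good to about 2 mm. A picture is of the moment at which its call begins.
- bot.finish_job(): hands the job in; it is judged then, once.
The state is a dict: "time": time; "q": joint angles; "joint_vel": joint speeds; "joint_torque": joint torques, N m; "tool_pos": TCP position; "tcp_rot": TCP orientation; "wrist_force": force on the tool from outside, world axes, zero at the start; "torque": the same for the moment, N m; "width": opening from 0.0 (shut) to 1.0 (fully open); "grip_force": force on a finger pad.
Only numpy, scipy, OpenCV 4.12 (cv2) and the standard library are available. Lean on these libraries where they do the work, as an engineer would, in place of code of your own. Each camera call takes 0.05 s, during which the arm holds its last target. There are 200 camera calls.

## Working session

There is one attempt and no reset: what is moved stays moved. The work goes in short steps, Python scripts to look and compute and a tool call to move; the robot and the scene stay as the last step left them, time stands still between calls to the robot, and variables do not carry over. Pictures are saved under pics/ and viewed, at most 14 in all, crops included, and the job is handed in when it is done.

Besides the shell and the picture viewer there is one more tool, called after ">>>" by a JSON object that holds its "method" and its "body", one argument or row to a line. play_rows: Moves the arm, as the interface text tells. Its arguments: {"type":"object","properties":{"moves":{"type":"array","items":{"type":"array","items":{"type":"array","items":{"type":"number"}}}},"newtons":{"type":"number"}},"required":["moves"]}

```bash
mkdir -p pics; python3 - <<'E'
from workcell import bot, vision
import cv2,numpy as np,pickle
print(bot.read_state())
for n in ("scene","side"):
    c=vision.read_camera(n); pickle.dump(c,open(n+".pkl","wb"))
    cv2.imwrite(f"pics/{n}0.png",c["image"][:,:,::-1]); print(n,c["K"],c["R"],c["t"])
E
```

```text
{'time': 0.0, 'q': array([ 1.19809012e+00,  2.64781044e-01,  1.60540211e+00,  5.66610824e-08,
        1.27371236e+00, -3.69429861e-02]), 'joint_vel': array([-0.00221604,  0.00026779,  0.00232143,  0.0007195 , -0.00131507,
        0.00123923]), 'joint_torque': array([ 3.79954263e-04, -5.15127182e+01, -3.67298055e+01,  3.16489729e-05,
        1.33333020e-02,  2.88198862e-05]), 'tool_pos': array([0.22216138, 0.63659796, 0.22992807]), 'tcp_rot': array([-0.52486307, -3.09696101,  0.00354116]), 'wrist_force': array([-0.0879286 ,  0.07265739, -0.24604341]), 'torque': array([-0.03700765,  0.02896638,  0.0226312 ]), 'grip_force': 0.0, 'width': 1.001351825188686}
scene [[462.88431424   0.         320.09597557]
 [  0.         462.88431424 232.42946817]
 [  0.           0.           1.        ]] [[-0.18379948  0.98284869 -0.01504023]
 [ 0.76627824  0.13368237 -0.62844784]
 [-0.61565852 -0.12703339 -0.77770631]] [ 0.0559841  -0.30820852  1.36394448]
side [[524.61771361   0.         314.42466078]
 [  0.         524.61771361 248.32237187]
 [  0.           0.           1.        ]] [[ 0.90981171 -0.41499051  0.00505206]
 [-0.20648674 -0.46318717 -0.86187056]
 [ 0.36000816  0.78309675 -0.50710315]] [-0.42514797  0.18661062  0.80295356]
```

View pics/scene0.png

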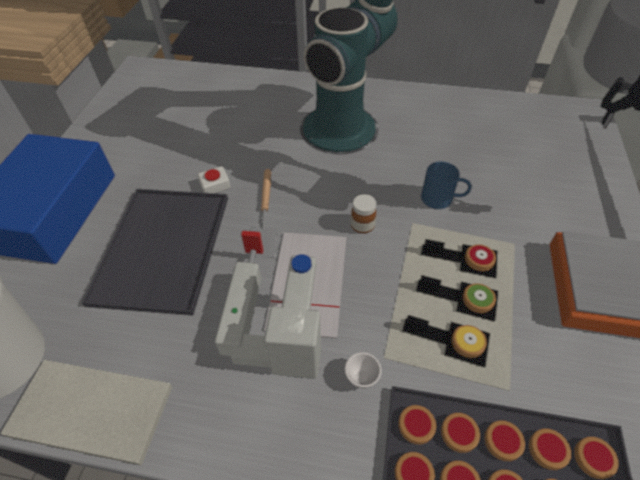

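View pics/side0.png

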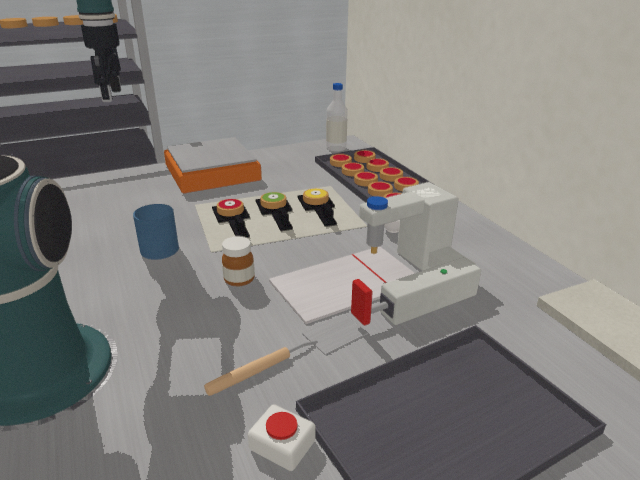

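Three boards lie on the mat with the heads away from the robot: raspberry (481,258), pistachio (480,297), lemon (470,343). The stamp is at about (300,290), the red pull at (252,242) and the dark tray at (158,250).

```bash
cat > h.py <<'E'
import numpy as np,cv2
def cloud(c):
    v,u=np.mgrid[:480,:640]; d=c["depth"].astype(float); K=c["K"]
    P=np.stack([(u-K[0,2])*d/K[0,0],(v-K[1,2])*d/K[1,1],d],-1)
    W=(P-c["t"])@c["R"]; W[d==0]=np.nan
    return W
def ray(c,u,v,z):
    d=np.linalg.inv(c["K"])@[u,v,1]; o=-c["R"].T@c["t"]; d=c["R"].T@d
    return o+d*(z-o[2])/d[2]
def proj(c,X):
    p=c["K"]@(c["R"]@np.asarray(X)+c["t"]); return p[:2]/p[2]
def hsv(c): return cv2.cvtColor(c["image"],cv2.COLOR_RGB2HSV)
FILL={"raspberry":((165,130,60),(180,255,255)),"lemon":((20,130,90),(30,255,255)),"pistachio":((33,100,60),(50,255,255))}
def tarts(c,W,reg=(0.3,1,-.6,.75)):
    """centre, heading of each tart board"""
    H=hsv(c); out={}
    ok=(W[...,0]>reg[0])&(W[...,0]<reg[1])&(W[...,1]>reg[2])&(W[...,1]<reg[3])
    for n,(lo,hi) in FILL.items():
        m=cv2.inRange(H,np.array(lo),np.array(hi))
        m[~(ok&(W[...,2]>.01)&(W[...,2]<.05))]=0
        k,l,s,ce=cv2.connectedComponentsWithStats(cv2.morphologyEx(m,cv2.MORPH_CLOSE,np.ones((9,9))))
        if k<2: continue
        i=1+np.argmax(s[1:,4]); 
        pts=np.argwhere(l==i)[:,::-1].astype(np.float32)
        (u,v),_,_=cv2.fitEllipse(cv2.convexHull(pts))
        p=ray(c,u,v,.026)
        # rib: dark points 22-45 mm up, 70..140 mm from the centre
        r=np.hypot(W[...,0]-p[0],W[...,1]-p[1])
        rb=(H[...,2]<60)&(r>.07)&(r<.14)&(W[...,2]>.03)&(W[...,2]<.045)
        q=np.nanmean(W[rb],0) if rb.sum() else np.full(3,np.nan)
        out[n]=(p,q,np.degrees(np.arctan2(p[1]-q[1],p[0]-q[0])),s[i,4],rb.sum(),np.linalg.norm((p-q)[:2]))
    return out
E
python3 - <<'E'
from h import *; import pickle
np.set_printoptions(precision=4,suppress=True)
for n in("scene","side"):
    c=pickle.load(open(n+".pkl","rb"));W=cloud(c);H=hsv(c)
    print(n)
    for k,v in tarts(c,W).items(): print(k,v)
    def rect(m,lab):
        k,l,s,ce=cv2.connectedComponentsWithStats(m.astype(np.uint8)); i=1+np.argmax(s[1:,4])
        p=W[l==i]; R=cv2.minAreaRect((p[:,:2]*1000).astype(np.float32)); print(lab,s[i,4],R,np.nanmean(p[:,2]), cv2.boxPoints(R).round(0).tolist())
    X,Y,Z=W[...,0],W[...,1],W[...,2]
    near=(X>.3)&(X<1)&(abs(Y)<.6)
    rect(near&(Z>.052)&(Z<.066)&(H[...,2]>110)&(H[...,1]<60)&(Y<.0),"housing")
    rect(near&(Z>.003)&(Z<.012)&(H[...,2]>170)&(H[...,1]<40)&(Y>-.2)&(Y<.2),"bed")
    red=((H[...,0]<8)|(H[...,0]>172))&(H[...,1]>150)&(H[...,2]>90)&near&(Z>.02)&(Z<.12)&(Y<0)&(Y>-.35)
    rect(red&(Z>.082),"pulltop"); rect(red,"pull")
    rect((H[...,0]>100)&(H[...,0]<125)&(H[...,1]>150)&near&(abs(Y)<.15)&(Z>.13),"cap")
    rect(near&(Z>-.002)&(Z<.024)&(H[...,2]<75)&(Y<-.15)&(Y>-.7),"tray")
    rect(near&(Z>.0)&(Z<.012)&(H[...,0]>15)&(H[...,0]<35)&(H[...,1]>15)&(Y>.1),"mat")
E
```

```text
scene
raspberry (array([0.8113, 0.5669, 0.026 ]), array([nan, nan, nan]), np.float64(nan), np.int32(589), np.int64(0), np.float64(nan))
lemon (array([0.6326, 0.3603, 0.026 ]), array([0.5931, 0.2648, 0.0379]), np.float64(67.5211300545655), np.int32(441), np.int64(213), np.float64(0.10331773886414036))
pistachio (array([0.5284, 0.3827, 0.026 ]), array([0.5074, 0.2798, 0.0377]), np.float64(78.43581091292047), np.int32(315), np.int64(147), np.float64(0.105001235177724))
housing 1388 ((646.93408203125, -105.20838165283203), (190.2441864013672, 50.656578063964844), 3.5839014053344727) 0.059908101308512665 [[550.0, -86.0], [554.0, -136.0], [743.0, -125.0], [740.0, -74.0]]
bed 56 ((733.6688232421875, 148.48300170898438), (10.646742820739746, 27.66572380065918), 85.07321166992188) 0.008818654098680356 [[719.0, 144.0], [747.0, 142.0], [748.0, 153.0], [720.0, 155.0]]
pulltop 99 ((499.4288330078125, -114.79632568359375), (12.35918140411377, 37.31280517578125), 2.412433385848999) 0.08825328710240797 [[492.0, -96.0], [494.0, -134.0], [506.0, -133.0], [505.0, -96.0]]
pull 292 ((499.65118408203125, 
[... 1901 characters left out ...]
638916016), 3.1465275287628174) 0.0633166981175719 [[488.0, -97.0], [491.0, -140.0], [505.0, -139.0], [503.0, -96.0]]
cap 212 ((600.783447265625, 22.14004135131836), (38.38505554199219, 34.61363983154297), 59.96332550048828) 0.15985092441755 [[576.0, 14.0], [606.0, -3.0], [625.0, 30.0], [595.0, 47.0]]
tray 3690 ((511.22723388671875, -336.677978515625), (337.8641662597656, 232.9500732421875), 5.107132911682129) 0.009385298706245203 [[333.0, -236.0], [353.0, -468.0], [690.0, -438.0], [669.0, -206.0]]
mat 3290 ((567.7429809570312, 335.90142822265625), (254.42417907714844, 278.9501037597656), 85.41596221923828) 0.003308799920692239 [[419.0, 220.0], [697.0, 198.0], [717.0, 452.0], [439.0, 474.0]]
```

```bash
cat >> h.py <<'E'
def rel(x,y,z,th):
    """shift in the (turned) tool axes in units of 0.1 m, and turn in 0.5 rad units, from the state to a tool-down target; th = world angle of tool x, deg"""
    from workcell import bot
    from scipy.spatial.transform import Rotation as Ro
    s=bot.read_state(); R=Ro.from_rotvec(s["tcp_rot"]).as_matrix(); p=s["tool_pos"]
    t=np.degrees(np.arctan2(R[1,0],R[0,0])); d=(th-t+180)%360-180
    T=np.radians(th); ex=np.array([np.cos(T),np.sin(T),0]); ey=np.array([np.sin(T),-np.cos(T),0])
    D=(np.array([x,y,z])-p)
    print("t%.1f now th=%.2f tilt=%.4f p=%s F=%s w=%.3f g=%.1f"%(s["time"],t,np.arccos(-R[2,2]),p.round(4),s["wrist_force"].round(1),s["width"],s["grip_force"]))
    print("  turn az=%.3f; then shift x=%.3f y=%.3f z=%.3f; now-axes x=%.3f y=%.3f"%(-np.radians(d)/.5,D@ex*10,D@ey*10,-D[2]*10,D@R[:,0]*10,D@R[:,1]*10))
E
python3 - <<'E'
from h import *; import pickle
np.set_printoptions(precision=4,suppress=True)
for n in("scene","side"):
    c=pickle.load(open(n+".pkl","rb"));W=cloud(c);H=hsv(c);X,Y,Z=W[...,0],W[...,1],W[...,2]
    print(n)
    for k,v in tarts(c,W,(.3,.72,.2,.5)).items():
        p=v[0]; r=np.hypot(X-p[0],Y-p[1]); m=(r<.05)&(Z>.022)&(Z<.05)&(H[...,1]<70)&(H[...,2]>150)
        e=cv2.fitEllipse(cv2.convexHull(np.argwhere(m)[:,::-1].astype(np.float32)))[0] if m.sum()>5 else (0,0)
        print(k,v[0],v[1],v[2:], "seal",m.sum(),np.nanmean(W[m],0),ray(c,*e,.030))
    # obstacles: heights map blobs
    for lab,b in dict(jar=(-.2,.25,.3,.5),cup=(0.1,.35,.25,.45),ram=(.05,.3,.6,.85),timer=(-.4,-.1,.2,.4)).items():
        m=(Y>b[0])&(Y<b[1])&(X>b[2])&(X<b[3])&(Z>.025)&((H[...,1]>90)|(H[...,2]>120))
        k,l,s,ce=cv2.connectedComponentsWithStats(m.astype(np.uint8))
        for i in 1+np.argsort(-s[1:,4])[:2]: 
            q=W[l==i]; print(lab,s[i,4],np.nanmin(q,0),np.nanmax(q,0))
    # spatula: peach handle
    m=(H[...,0]>5)&(H[...,0]<20)&(H[...,1]>60)&(Z>.003)&(Z<.04)&(Y<0)&(Y>-.3)&(X<.5)&(X>.25)
    print("spat",m.sum(),np.nanmin(W[m],0),np.nanmax(W[m],0))
E
```

```text
scene
raspberry [0.4206 0.3882 0.026 ] [0.4324 0.2841 0.0379] (np.float64(96.49712600726005), np.int32(291), np.int64(127), np.float64(0.10476277259968339)) seal 58 [0.4215 0.388  0.0296] [0.4218 0.3876 0.03  ]
lemon [0.6326 0.3603 0.026 ] [0.5931 0.2648 0.0379] (np.float64(67.5211300545655), np.int32(441), np.int64(213), np.float64(0.10331773886414036)) seal 100 [0.6335 0.3599 0.0296] [0.6339 0.3599 0.03  ]
pistachio [0.5284 0.3827 0.026 ] [0.5074 0.2798 0.0377] (np.float64(78.43581091292047), np.int32(315), np.int64(147), np.float64(0.105001235177724)) seal 65 [0.5296 0.3827 0.0296] [0.5298 0.3824 0.03  ]
jar 542 [0.3317 0.0884 0.0251] [0.3889 0.1457 0.0836]
jar 72 [ 0.4905 -0.1353  0.055 ] [ 0.5    -0.0949  0.0931]
cup 465 [0.3317 0.1001 0.0251] [0.3889 0.1457 0.0836]
cup 419 [0.2503 0.2516 0.0255] [0.2786 0.3261 0.0924]
ram 852 [0.6335 0.05   0.0258] [0.7592 0.0793 0.1533]
ram 371 [0.703  0.1299 0.025 ] [0.7701 0.196  0.0436]
timer 477 [ 0.2498 -0.3244  0.0254] [ 0.3328 -0.2405  0.0454]
timer 1 [ 0.3228 -0.2741  0.0252] [ 0.3228 -0.2741  0.0252]
spat 240 [ 0.2516 -0.2892  0.0041]
[... 395 characters left out ...]
349 0.3607 0.0309] [0.6422 0.3536 0.03  ]
pistachio [0.5335 0.3914 0.026 ] [0.5141 0.2735 0.0385] (np.float64(80.66189702582616), np.int32(155), np.int64(83), np.float64(0.11950907700683024)) seal 41 [0.5313 0.3835 0.0309] [0.5387 0.3768 0.03  ]
jar 1110 [0.3275 0.082  0.025 ] [0.3888 0.1415 0.0838]
jar 640 [ 0.4889 -0.1399  0.0257] [ 0.5    -0.0942  0.0931]
cup 466 [0.25   0.2511 0.0251] [0.2762 0.3295 0.0919]
cup 420 [0.3275 0.1001 0.0254] [0.3866 0.1415 0.0838]
ram 245 [0.687  0.0501 0.025 ] [0.7322 0.1537 0.0937]
ram 177 [0.679  0.0502 0.1414] [0.7578 0.0785 0.1534]
timer 2258 [ 0.2494 -0.3276  0.025 ] [ 0.3319 -0.242   0.0441]
spat 878 [ 0.2501 -0.1623  0.0032] [ 0.3621 -0.1092  0.0226]
```

```bash
python3 -c "
from h import *
rel(.432,.284,.12,96)"
```

```text
t0.1 now th=160.76 tilt=0.0020 p=[0.2222 0.6367 0.2301] F=[0.2 0.1 0.4] w=0.997 g=0.0
  turn az=2.261; then shift x=-3.727 y=1.718 z=1.101; now-axes x=-3.143 y=-2.636
```

>>> {"method": "play_rows", "body": {
  "moves": [
    [[0,0,0,-0.21,-0.175,0,50],[0,0,0,-0.21,-0.175,0,50],[0,0,0,-0.21,-0.175,0,50],[0,0,0,-0.21,-0.175,0,50],[0,0,0,-0.21,-0.175,0,50]]
  ],
  "newtons": 40
}}

```text
time: 0.52
tool_pos: [0.2929, 0.5187, 0.2305]
tcp_rot: [-0.524, -3.097, 0.002]
wrist_force: [-0.4, -0.3, -0.0]
width: 0.592
grip_force: 0.0
```

>>> {"method": "play_rows", "body": {
  "moves": [
    [[0,0,0,-0.21,-0.175,0,50],[0,0,0,-0.21,-0.175,0,50],[0,0,0,-0.21,-0.175,0,50],[0,0,0,-0.21,-0.175,0,50],[0,0,0,-0.21,-0.175,0,50]]
  ]
}}

```text
time: 0.93
tool_pos: [0.3632, 0.4014, 0.2308]
tcp_rot: [-0.525, -3.097, 0.001]
wrist_force: [0.4, -0.0, 0.8]
width: 0.585
grip_force: 0.0
```

>>> {"method": "play_rows", "body": {
  "moves": [
    [[0,0,0,-0.21,-0.175,0,50],[0,0,0,-0.21,-0.175,0,50],[0,0,0,-0.21,-0.175,0,50],[0,0,0,-0.21,-0.175,0,50],[0,0,0,-0.21,-0.175,0,50]]
  ]
}}

```text
time: 1.35
tool_pos: [0.4335, 0.2843, 0.2308]
tcp_rot: [-0.525, -3.097, 0.001]
wrist_force: [0.1, 0.6, 0.1]
width: 0.583
grip_force: 0.0
```

>>> {"method": "play_rows", "body": {
  "moves": [
    [[0,0,0.226,0,0,0,50],[0,0,0.226,0,0,0,50],[0,0,0.226,0,0,0,50],[0,0,0.226,0,0,0,50],[0,0,0.226,0,0,0,50]]
  ]
}}

```text
time: 1.77
tool_pos: [0.4331, 0.2852, 0.2307]
tcp_rot: [-1.376, -2.824, 0.001]
wrist_force: [0.5, 0.2, -0.5]
width: 0.587
grip_force: 0.0
```

>>> {"method": "play_rows", "body": {
  "moves": [
    [[0,0,0.226,0,0,0,50],[0,0,0.226,0,0,0,50],[0,0,0.226,0,0,0,50],[0,0,0.226,0,0,0,50],[0,0,0.226,0,0,0,50]]
  ]
}}

```text
time: 2.18
tool_pos: [0.433, 0.2854, 0.2307]
tcp_rot: [-2.108, -2.329, 0.002]
wrist_force: [-0.8, -0.6, -1.5]
width: 0.586
grip_force: 0.0
```

```bash
python3 - <<'E'
from h import *
from workcell import vision
rel(.432,.284,.12,96)
c=vision.read_camera("wrist"); cv2.imwrite("pics/w1.png",c["image"][:,:,::-1]); W=cloud(c)
for k,v in tarts(c,W,(.3,.72,.2,.5)).items(): print(k,v)
E
```

```text
t2.2 now th=95.70 tilt=0.0011 p=[0.433  0.2854 0.2307] F=[-0.8 -0.6 -1.5] w=0.586 g=0.0
  turn az=-0.011; then shift x=-0.013 y=-0.011 z=1.107; now-axes x=-0.013 y=-0.010
raspberry (array([0.42324733, 0.3884249 , 0.026     ]), array([0.44743061, 0.28818625, 0.03917641]), np.float64(103.56381800336658), np.int32(2512), np.int64(1030), np.float64(0.10311458194523143))
lemon (array([0.63612901, 0.36014588, 0.026     ]), array([0.59282569, 0.26745981, 0.03837804]), np.float64(64.95782096450792), np.int32(2304), np.int64(1064), np.float64(0.10230290359735564))
pistachio (array([0.53145938, 0.3825942 , 0.026     ]), array([0.52099562, 0.28387748, 0.03842315]), np.float64(83.94936589090669), np.int32(2426), np.int64(975), np.float64(0.09926973174713921))
```

View pics/w1.png

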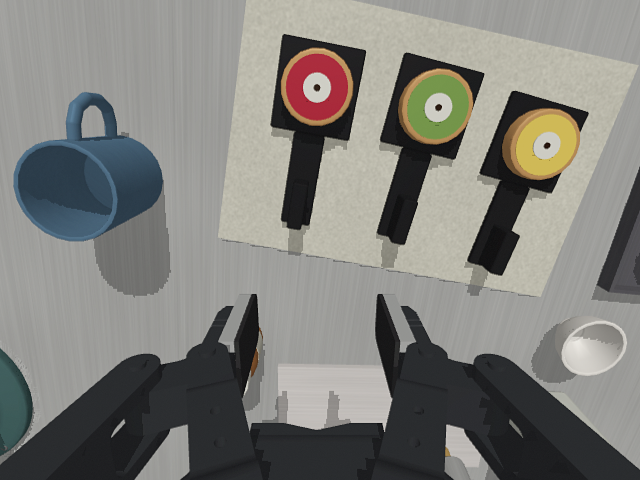

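The wrist view shows all three boards: dots at (317,88), (438,107) and (547,146), ribs near (299,203), (398,218) and (493,250).

```bash
cat >> h.py <<'E'
def board(c,p,hd,debug=0):
    """dot near p (rays at z=.030) and rib centre near the expected place; c wrist or scene picture"""
    W=cloud(c);H=hsv(c);p=np.asarray(p)
    r=np.hypot(W[...,0]-p[0],W[...,1]-p[1])
    m=(r<.03)&(H[...,1]<80)&(H[...,2]>130)&(abs(W[...,2]-p[2])<.008)
    e=cv2.fitEllipse(cv2.convexHull(np.argwhere(m)[:,::-1].astype(np.float32)))[0]; d=ray(c,*e,p[2])
    T=np.radians(hd); q0=p[:2]-.105*np.array([np.cos(T),np.sin(T)])
    k=(np.hypot(W[...,0]-q0[0],W[...,1]-q0[1])<.034)&(abs(W[...,2]-p[2]-.010)<.0035)&(H[...,2]<80)
    R=cv2.minAreaRect((W[k][:,:2]*1000).astype(np.float32)); q=np.array(R[0])/1000
    print("dot",d.round(4),m.sum(),"rib",q.round(4),k.sum(),np.round(R[1],1),round(R[2],1),"z",np.nanmedian(W[k][:,2]).round(4),"heading %.2f dist %.4f"%(np.degrees(np.arctan2(d[1]-q[1],d[0]-q[0])),np.hypot(*(d[:2]-q))))
    return d,q
E
python3 - <<'E'
from h import *
from workcell import vision
c=vision.read_camera("wrist")
for p,h in (((.423,.388,.030),97),((.531,.3825,.030),79),((.635,.360,.030),67)): board(c,p,h)
E
```

```text
dot [0.4233 0.3877 0.03  ] 622 rib [0.4152 0.283 ] 683 [43.5 14. ] 85.8 z 0.04 heading 85.60 dist 0.1050
dot [0.5307 0.382  0.03  ] 624 rib [0.5163 0.2781] 669 [43.1 13.9] 82.4 z 0.04 heading 82.11 dist 0.1048
dot [0.6344 0.3597 0.03  ] 552 rib [0.6176 0.2564] 610 [42.7 14.5] 80.7 z 0.0398 heading 80.80 dist 0.1047
```

```bash
python3 -c "
from h import *
rel(.4152,.283,.014,85.7)"
```

```text
t2.3 now th=95.99 tilt=0.0010 p=[0.433  0.2854 0.2308] F=[-0.5 -0.5  0.2] w=0.586 g=0.0
  turn az=0.359; then shift x=-0.038 y=-0.175 z=2.168; now-axes x=-0.005 y=-0.177
```

>>> {"method": "play_rows", "body": {
  "moves": [
    [[0,0,0.18,0,0,0.2,50],[0,0,0.179,0,0,0.2,50],[0,0,0,-0.038,-0.175,0.2,50],[0,0,0,0,0,0.35,50],[0,0,0,0,0,0.35,50]]
  ]
}}

```text
time: 2.7
tool_pos: [0.4158, 0.2836, 0.1011]
tcp_rot: [2.298, 2.142, 0.004]
wrist_force: [0.4, -0.1, -0.4]
width: 0.588
grip_force: 0.0
```

>>> {"method": "play_rows", "body": {
  "moves": [
    [[0,0,0,0,0,0.35,50],[0,0,0,0,0,0.3,50],[0,0,0,0,0,0.15,50],[0,0,0,0,0,0.068,50],[0,0,0,0,0,0,50]]
  ]
}}

```text
time: 3.12
tool_pos: [0.414, 0.2822, 0.0125]
tcp_rot: [-2.3, -2.139, 0.007]
wrist_force: [0.2, -0.5, 0.3]
width: 0.584
grip_force: 0.0
```

```bash
python3 -c "
from h import *
rel(.4152,.283,.014,85.7)"
```

```text
t3.1 now th=85.85 tilt=0.0044 p=[0.414  0.2822 0.0125] F=[ 0.2 -0.5  0.3] w=0.584 g=0.0
  turn az=0.005; then shift x=0.009 y=0.012 z=-0.015; now-axes x=0.009 y=0.012
```

>>> {"method": "play_rows", "body": {
  "moves": [
    [[0,0,0,0.009,0.012,-0.01,5],[0,0,0,0,0,0,5],[0,0,0,0,0,0,5],[0,0,0,0,0,0,5],[0,0,0,0,0,0,5]]
  ],
  "newtons": 60
}}

```text
time: 3.53
tool_pos: [0.4187, 0.2851, 0.0176]
tcp_rot: [2.302, 2.137, 0.007]
wrist_force: [-0.0, -0.0, 6.5]
width: 0.151
grip_force: 59.4
```

>>> {"method": "play_rows", "body": {
  "moves": [
    [[0,0,0,0,0,0,5],[0,0,0,0,0,-0.1,5],[0,0,0,0,0,-0.2,5],[0,0,0,0,0,-0.2,5],[0,0,0,0,0,-0.1,5]]
  ]
}}

```text
time: 3.95
tool_pos: [0.4179, 0.2846, 0.0782]
tcp_rot: [2.302, 2.137, 0.005]
wrist_force: [0.7, -0.3, -1.1]
width: 0.148
grip_force: 58.4
```

```bash
python3 -c "
from h import *
rel(.47,.16,.072,4)"
```

```text
t4.0 now th=85.74 tilt=0.0032 p=[0.4179 0.2846 0.0782] F=[ 0.7 -0.3 -1.1] w=0.148 g=58.4
  turn az=2.853; then shift x=0.432 y=1.279 z=0.062; now-axes x=-1.204 y=0.611
```

>>> {"method": "play_rows", "body": {
  "moves": [
    [[0,0,0.238,0,0,0,5],[0,0,0.238,0,0,0,5],[0,0,0.238,0,0,0,5],[0,0,0.238,0,0,0,5],[0,0,0.238,0,0,0,5]]
  ]
}}

```text
time: 4.37
tool_pos: [0.4166, 0.2838, 0.0757]
tcp_rot: [2.832, 1.36, -0.0]
wrist_force: [0.1, -0.3, -2.0]
width: 0.144
grip_force: 58.4
```

>>> {"method": "play_rows", "body": {
  "moves": [
    [[0,0,0.238,0,0,0,5],[0,0,0.238,0,0,0,5],[0,0,0.238,0,0,0,5],[0,0,0.238,0,0,0,5],[0,0,0.238,0,0,0,5]]
  ]
}}

```text
time: 4.78
tool_pos: [0.4165, 0.2838, 0.0756]
tcp_rot: [3.106, 0.47, -0.0]
wrist_force: [0.1, 0.4, -1.5]
width: 0.15
grip_force: 58.4
```

>>> {"method": "play_rows", "body": {
  "moves": [
    [[0,0,0.238,0.1,0.3,0,5],[0,0,0.238,0.1,0.3,0,5],[0,0,0,0.1,0.3,0,5],[0,0,0,0.1,0.3,0,5],[0,0,0,0,0,0,5]]
  ]
}}

```text
time: 5.2
tool_pos: [0.4765, 0.1683, 0.0758]
tcp_rot: [3.138, 0.102, 0.002]
wrist_force: [-0.4, -0.2, -1.6]
width: 0.149
grip_force: 58.7
```

```bash
python3 -c "
from h import *
rel(.47,.16,.072,4)
rel(.41,.009,.072,4)"
```

```text
t5.2 now th=3.74 tilt=0.0022 p=[0.4765 0.1683 0.0758] F=[-0.4 -0.2 -1.6] w=0.149 g=58.7
  turn az=-0.009; then shift x=-0.070 y=0.078 z=0.038; now-axes x=-0.070 y=0.079
t5.2 now th=3.74 tilt=0.0022 p=[0.4765 0.1683 0.0758] F=[-0.4 -0.2 -1.6] w=0.149 g=58.7
  turn az=-0.009; then shift x=-0.774 y=1.543 z=0.038; now-axes x=-0.767 y=1.546
```

>>> {"method": "play_rows", "body": {
  "moves": [
    [[0,0,-0.009,-0.155,0.309,0,5],[0,0,0,-0.155,0.309,0,5],[0,0,0,-0.155,0.309,0,5],[0,0,0,-0.155,0.309,0,5],[0,0,0,-0.155,0.309,0,5]]
  ]
}}

```text
time: 5.62
tool_pos: [0.4075, 0.0118, 0.0756]
tcp_rot: [-3.139, -0.116, 0.0]
wrist_force: [0.8, -1.0, -0.8]
width: 0.147
grip_force: 58.8
```

>>> {"method": "play_rows", "body": {
  "moves": [
    [[0,0,0,0,0,0.2,5],[0,0,0,0,0,0.15,5],[0,0,0,0,0,0.1,5],[0,0,0,0,0,0.05,5],[0,0,0,0,0,0,5]]
  ]
}}

```text
time: 6.03
tool_pos: [0.4075, 0.013, 0.0244]
tcp_rot: [-3.139, -0.115, 0.004]
wrist_force: [-0.3, 0.2, -0.8]
width: 0.151
grip_force: 58.9
```

```bash
python3 - <<'E'
from h import *
from workcell import vision
rel(.498,.0150,.024,4)
c=vision.read_camera("scene"); cv2.imwrite("pics/s1.png",cv2.resize(c["image"][180:380,180:400,::-1],None,fx=2.5,fy=2.5))
W=cloud(c)
for k,v in tarts(c,W,(.3,.72,-.1,.5)).items(): print(k,v[0])
p=tarts(c,W,(.3,.72,-.1,.1)); board(c,(*p["raspberry"][0][:2],.0355),4)
E
```

```text
t6.0 now th=4.21 tilt=0.0027 p=[0.4075 0.013  0.0244] F=[-0.3  0.2 -0.8] w=0.151 g=58.9
  turn az=0.007; then shift x=0.904 y=0.044 z=0.004; now-axes x=0.904 y=0.047
raspberry [0.50338377 0.02079082 0.026     ]
lemon [0.63270273 0.3605452  0.026     ]
pistachio [0.52845417 0.38287113 0.026     ]Traceback (most recent call last):
  File "<stdin>", line 7, in <module>
  File "h.py", line 48, in board
    e=cv2.fitEllipse(cv2.convexHull(np.argwhere(m)[:,::-1].astype(np.float32)))[0]; d=ray(c,*e,p[2])
      ~~~~~~~~~~~~~~^^^^^^^^^^^^^^^^^^^^^^^^^^^^^^^^^^^^^^^^^^^^^^^^^^^^^^^^^^^
cv2.error: OpenCV(4.12.0) /io/opencv/modules/imgproc/src/shapedescr.cpp:361: error: (-201:Incorrect size of input array) There should be at least 5 points to fit the ellipse in function 'fitEllipseNoDirect'
```

View pics/s1.png

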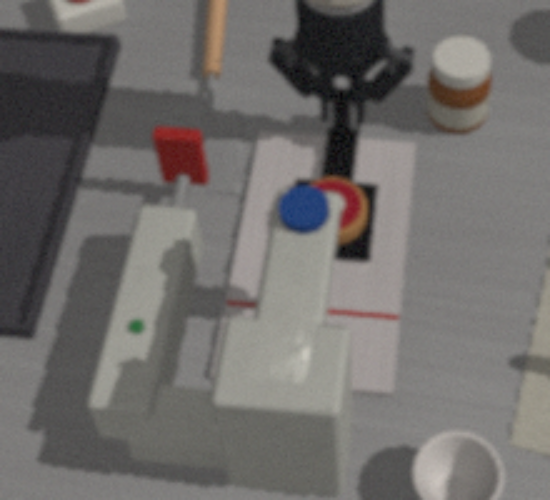

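Scene crop: the raspberry is lined up in front of the stamp with its seal hidden behind the blue cap. The side camera is needed for the dot.

```bash
cat >> h.py <<'E'
def sidedot(z,crop=None,near=(.50,.02)):
    """dark dot centre on the white seal in the side view, on the plane z; also in press frame relative to the tip"""
    from workcell import vision
    c=vision.read_camera("side");H=hsv(c);u0,v0=proj(c,(*near,z)).astype(int)
    m=np.zeros((480,640),np.uint8); w=(H[...,1]<80)&(H[...,2]>150)
    m[v0-14:v0+15,u0-26:u0+27]=w[v0-14:v0+15,u0-26:u0+27]
    k,l,s,ce=cv2.connectedComponentsWithStats(m); i=min(range(1,k),key=lambda j:1e9 if s[j,4]<20 else np.hypot(*(ce[j]-(u0,v0))))
    h=cv2.convexHull(np.argwhere(l==i)[:,::-1].astype(np.float32)); e=cv2.fitEllipse(h)
    d=ray(c,*e[0],z); a=np.radians(4); r=d[:2]-(.6025,.022)
    print("side: pixel",np.round(e[0],1),"axes",np.round(e[1],1),"area",s[i,4],"dot",d.round(4),"press frame mm",np.round([1000*(r[0]*np.cos(a)+r[1]*np.sin(a)),1000*(-r[0]*np.sin(a)+r[1]*np.cos(a))],1))
    if crop: cv2.imwrite(crop,cv2.resize(c["image"][v0-70:v0+50,u0-80:u0+80,::-1],None,fx=5,fy=5,interpolation=cv2.INTER_CUBIC))
    return c
E
python3 - <<'E'
from h import *
c=sidedot(.0368,"pics/sd1.png",(.510,.020))
H=hsv(c)
# brass pin tip
W=cloud(c); m=(H[...,0]>10)&(H[...,0]<28)&(H[...,1]>70)&(W[...,0]>.55)&(W[...,0]<.63)&(abs(W[...,1]-.02)<.04)&(W[...,2]>.04)
y,x=np.nonzero(m); print("brass",m.sum(),x.min(),x.max(),y.min(),y.max(),x.mean(),np.nanmean(W[m],0),"expected tip px",proj(c,(.6025,.022,.05)))
E
```

```text
side: pixel [331.5 268.5] axes [ 7.3 12.1] area 74 dot [0.5132 0.0237 0.0368] press frame mm [-89.   8.]
brass 38 371 376 247 253 373.5 [0.60010004 0.01941924 0.05927897] expected tip px [373.60832739 252.94703303]
```

View pics/sd1.png

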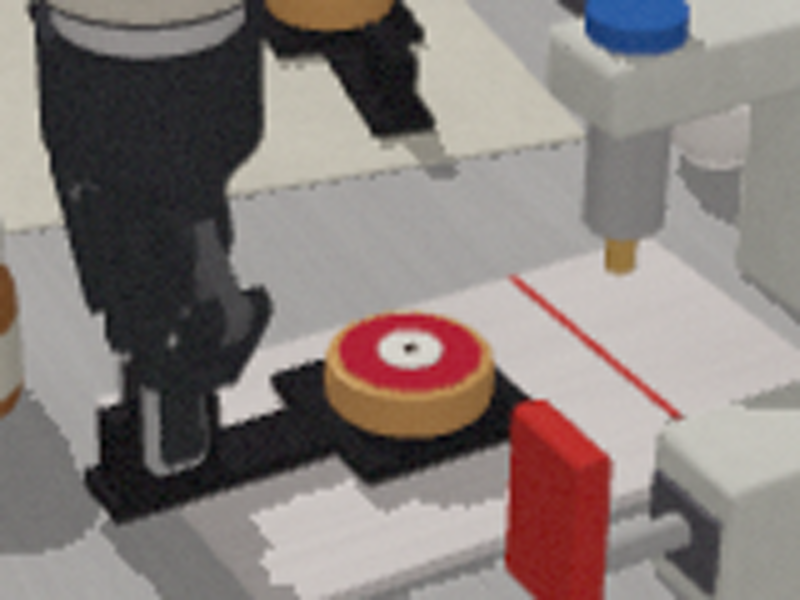

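Side crop: dot at about (331.5,268.5) in full-image pixels, brass tip end at (373.5,253), which matches the press pose. The dot is 89 mm short and 7 mm to the left.

>>> {"method": "play_rows", "body": {
  "moves": [
    [[0,0,0.007,0.2,0.065,0,5],[0,0,0,0.25,0,0,5],[0,0,0,0.25,0,0,5],[0,0,0,0.19,0,0,5],[0,0,0,0,0,0,5]]
  ]
}}

```text
time: 6.55
tool_pos: [0.5043, 0.0129, 0.0277]
tcp_rot: [3.139, 0.11, 0.012]
wrist_force: [0.9, -0.0, 0.1]
width: 0.149
grip_force: 58.9
```

```bash
python3 - <<'E'
from h import *
rel(.498,.0150,.0216,4)
c=sidedot(.0368,"pics/sd2.png",(.6025,.022)); print(proj(c,(.6025,.022,.0368)))
E
```

```text
t6.5 now th=4.03 tilt=0.0076 p=[0.5043 0.0129 0.0277] F=[ 0.9 -0.   0.1] w=0.149 g=58.9
  turn az=0.001; then shift x=-0.061 y=-0.025 z=0.061; now-axes x=-0.061 y=-0.025
side: pixel [376. 256.] axes [ 6.9 12.3] area 64 dot [0.6128 0.0288 0.0368] press frame mm [10.7  6.1]
[373.18498098 258.77707084]
```

View pics/sd2.png

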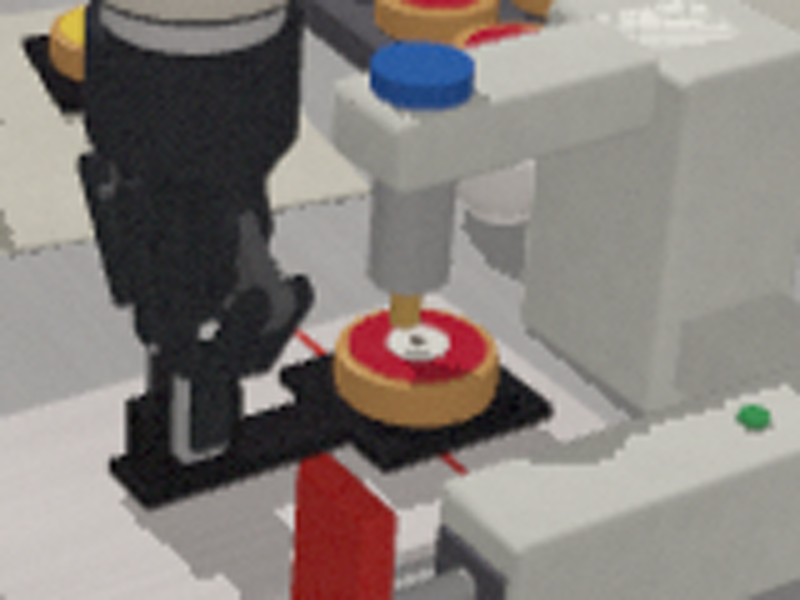

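Dot at about (376.4,256.5), pin end at (373.5,253): the board is about 8 mm too deep and 6 mm high. I'll back off, lower, then re-measure on the bed.

>>> {"method": "play_rows", "body": {
  "moves": [
    [[0,0,0,-0.07,0,0.02,5],[0,0,0,0,0,0.02,5],[0,0,0,0,0,0.015,5],[0,0,0,0,0,0,5],[0,0,0,0,0,0,5]]
  ]
}}

```text
time: 7.02
tool_pos: [0.4889, 0.0122, 0.0216]
tcp_rot: [-3.139, -0.109, 0.004]
wrist_force: [-7.5, 0.3, 17.4]
width: 0.147
grip_force: 61.4
```

```bash
python3 - <<'E'
from h import *
rel(.498,.0150,.0216,4)
c=sidedot(.0345,"pics/sd3.png",(.6025,.022)); print(proj(c,(.6025,.022,.034)))
E
```

```text
t7.0 now th=3.99 tilt=0.0026 p=[0.4889 0.0122 0.0216] F=[-7.5  0.3 17.4] w=0.147 g=61.4
  turn az=-0.000; then shift x=0.093 y=-0.022 z=0.000; now-axes x=0.093 y=-0.022
side: pixel [369.1 260.8] axes [ 6.8 12.2] area 67 dot [0.5935 0.0218 0.0345] press frame mm [-9.   0.4]
[373.09589466 260.00390683]
```

View pics/sd3.png

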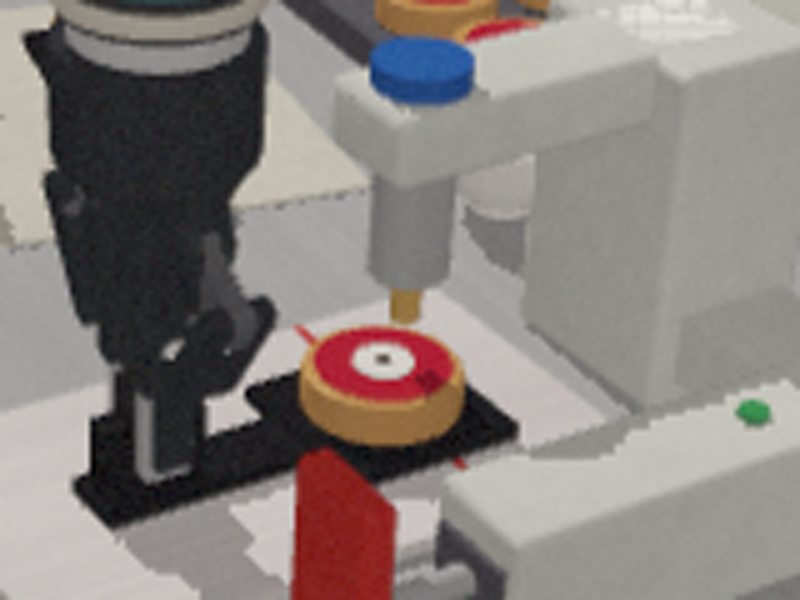

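Dot now at about (369,260.8) with the board on the bed, 9 mm short; y is fine. I'll slide it in slowly.

>>> {"method": "play_rows", "body": {
  "moves": [
    [[0,0,0,0.03,0,-0.015,5],[0,0,0,0.03,0,0,5],[0,0,0,0.03,0,0,5],[0,0,0,0,0,0,5],[0,0,0,0,0,0,5]]
  ]
}}

```text
time: 7.48
tool_pos: [0.4999, 0.0125, 0.0216]
tcp_rot: [-3.14, -0.109, 0.0]
wrist_force: [-2.1, 0.0, 5.6]
width: 0.149
grip_force: 59.8
```

>>> {"method": "play_rows", "body": {
  "moves": [
    [[0,0,0,0,0,0,5],[0,0,0,0,0,0,5]]
  ]
}}

```text
time: 7.65
tool_pos: [0.4999, 0.0125, 0.0216]
tcp_rot: [-3.14, -0.109, 0.0]
wrist_force: [-2.0, 1.6, 5.3]
width: 0.153
grip_force: 39.3
```

```bash
python3 - <<'E'
from h import *
rel(.498,.0150,.0216,4)
c=sidedot(.0345,None,(.6025,.022)); print(proj(c,(.6025,.022,.034)))
E
```

```text
t7.7 now th=3.97 tilt=0.0001 p=[0.4999 0.0125 0.0216] F=[-2.   1.6  5.3] w=0.153 g=39.3
  turn az=-0.001; then shift x=-0.017 y=-0.026 z=-0.000; now-axes x=-0.017 y=-0.026
side: pixel [374.  259.6] axes [ 6.8 12.5] area 67 dot [0.6043 0.0217 0.0345] press frame mm [ 1.8 -0.4]
[373.09589466 260.00390683]
```

>>> {"method": "play_rows", "body": {
  "moves": [
    [[0,0,0,-0.013,0,-0.005,5],[0,0,0,0,0,0,5],[0,0,0,0,0,0,45],[0,0,0,0,0,0,45],[0,0,0,0,0,0,45]]
  ]
}}

```text
time: 8.12
tool_pos: [0.4984, 0.0124, 0.0217]
tcp_rot: [-3.14, -0.109, 0.001]
wrist_force: [0.6, -0.9, -0.1]
width: 0.523
grip_force: 0.0
```

>>> {"method": "play_rows", "body": {
  "moves": [
    [[0,0,0,0,0,0,45],[0,0,0,0,0,-0.2,45],[0,0,0,0,0,-0.35,45],[0,0,0,0,0,-0.35,45],[0,0,0,0,0.2,-0.1,45]]
  ]
}}

```text
time: 8.53
tool_pos: [0.5033, -0.0059, 0.1273]
tcp_rot: [-3.139, -0.112, -0.012]
wrist_force: [1.9, -0.2, 0.2]
width: 0.529
grip_force: 0.0
```

>>> {"method": "play_rows", "body": {
  "moves": [
    [[0,0,-0.242,0,0,0,45],[0,0,-0.242,0,0,0,45],[0,0,-0.242,0,0,0,45],[0,0,-0.242,0,0,0,45],[0,0,-0.242,0,0,0,45]]
  ]
}}

```text
time: 8.95
tool_pos: [0.5, -0.0076, 0.122]
tcp_rot: [2.962, 1.048, 0.0]
wrist_force: [-0.2, 0.3, 0.2]
width: 0.528
grip_force: 0.0
```

>>> {"method": "play_rows", "body": {
  "moves": [
    [[0,0,-0.242,0,0,0,45],[0,0,-0.242,0,0,0,45],[0,0,-0.242,0,0,0,45],[0,0,-0.242,0,0,0,45],[0,0,-0.242,0,0,0,45]]
  ]
}}

```text
time: 9.37
tool_pos: [0.4999, -0.0076, 0.1219]
tcp_rot: [-2.515, -1.883, 0.0]
wrist_force: [0.5, 0.2, -0.2]
width: 0.526
grip_force: 0.0
```

>>> {"method": "play_rows", "body": {
  "moves": [
    [[0,0,-0.242,-0.3,0,0,45],[0,0,-0.242,-0.3,0,0,45],[0,0,-0.242,-0.3,0,0,45],[0,0,0,0,0,0,45],[0,0,0,0,0,0,45]]
  ]
}}

```text
time: 9.78
tool_pos: [0.4847, -0.097, 0.122]
tcp_rot: [-2.146, -2.295, -0.0]
wrist_force: [1.1, 0.0, -0.1]
width: 0.528
grip_force: 0.0
```

```bash
python3 - <<'E'
from h import *
rel(.4969,-.1157,.053,94)
c=sidedot(.034,None,(.6025,.022))
E
```

```text
t9.8 now th=93.85 tilt=0.0002 p=[ 0.4847 -0.097   0.122 ] F=[ 1.1  0.  -0.1] w=0.528 g=0.0
  turn az=-0.005; then shift x=-0.195 y=0.108 z=0.690; now-axes x=-0.195 y=0.109
side: pixel [373.7 259.9] axes [ 7.1 10.8] area 60 dot [0.6037 0.0218 0.034 ] press frame mm [ 1.1 -0.3]
```

>>> {"method": "play_rows", "body": {
  "moves": [
    [[0,0,-0.005,-0.195,0.108,0,40],[0,0,0,0,0,0,40],[0,0,0,0,0,0.25,40],[0,0,0,0,0,0.25,40],[0,0,0,0,0,0.15,40]]
  ]
}}

```text
time: 10.25
tool_pos: [0.4958, -0.1129, 0.055]
tcp_rot: [-2.137, -2.3, 0.001]
wrist_force: [0.1, 0.6, -0.3]
width: 0.468
grip_force: 0.0
```

>>> {"method": "play_rows", "body": {
  "moves": [
    [[0,0,0,0,0,0.04,40],[0,0,0,0,0,0,5],[0,0,0,0,0,0,5],[0,0,0,0,0,0,5],[0,0,0,0,0,0,5]]
  ]
}}

```text
time: 10.67
tool_pos: [0.4974, -0.114, 0.0538]
tcp_rot: [2.137, 2.302, 0.001]
wrist_force: [-0.9, 2.4, -1.8]
width: 0.156
grip_force: 58.9
```

```bash
python3 - <<'E'
from h import *
rel(.4969,-.1157,.053,94)
E
```

```text
t10.7 now th=94.26 tilt=0.0010 p=[ 0.4974 -0.114   0.0538] F=[-0.9  2.4 -1.8] w=0.156 g=58.9
  turn az=0.009; then shift x=-0.017 y=-0.007 z=0.008; now-axes x=-0.017 y=-0.007
```

>>> {"method": "play_rows", "body": {
  "moves": [
    [[0,0,0,0,-0.09,0,5],[0,0,0,0,-0.09,0,5],[0,0,0,0,-0.09,0,5],[0,0,0,0,-0.09,0,5],[0,0,0,0,-0.09,0,5]]
  ]
}}

```text
time: 11.08
tool_pos: [0.4547, -0.1174, 0.0539]
tcp_rot: [2.135, 2.298, 0.008]
wrist_force: [10.1, 4.5, -10.0]
width: 0.159
grip_force: 60.2
```

>>> {"method": "play_rows", "body": {
  "moves": [
    [[0,0,0,0,-0.02,0,5],[0,0,0,0,0,0,5],[0,0,0,0,0,0,5]]
  ]
}}

```text
time: 11.33
tool_pos: [0.4543, -0.1175, 0.054]
tcp_rot: [2.134, 2.296, 0.011]
wrist_force: [14.1, 5.6, -14.6]
width: 0.156
grip_force: 59.9
```

```bash
python3 - <<'E'
from h import *
rel(.4969,-.1157,.053,94)
c=sidedot(.034,"pics/sd4.png",(.6025,.022))
E
```

```text
t11.3 now th=94.18 tilt=0.0098 p=[ 0.4543 -0.1175  0.054 ] F=[ 14.1   5.6 -14.6] w=0.156 g=59.9
  turn az=0.006; then shift x=-0.012 y=0.426 z=0.010; now-axes x=-0.013 y=0.426
side: pixel [389.2 253.6] axes [19.9 35.6] area 324 dot [0.6438 0.03   0.034 ] press frame mm [41.8  5.1]
```

View pics/sd4.png

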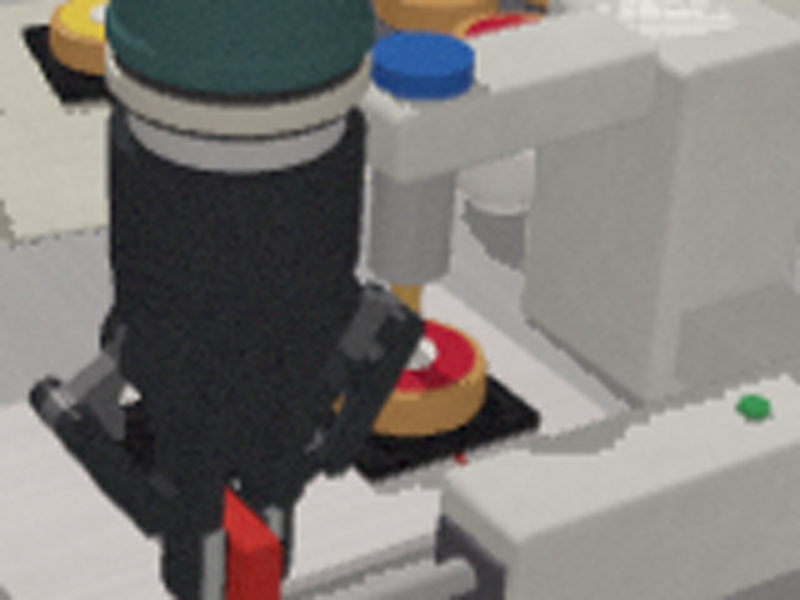

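The pull is out about 43 mm and the pin end is near the seal. I'll go on to the stop.

>>> {"method": "play_rows", "body": {
  "moves": [
    [[0,0,0,0,-0.02,0,5],[0,0,0,0,-0.02,0,5],[0,0,0,0,0,0,5],[0,0,0,0,0,0,5],[0,0,0,0,0,0,5]]
  ]
}}

```text
time: 11.8
tool_pos: [0.453, -0.1176, 0.054]
tcp_rot: [2.132, 2.293, 0.016]
wrist_force: [23.5, 7.4, -22.7]
width: 0.157
grip_force: 59.0
```

```bash
python3 - <<'E'
from h import *
rel(.4969,-.1157,.053,94)
from workcell import vision
c=vision.read_camera("side");W=cloud(c);H=hsv(c)
red=((H[...,0]<8)|(H[...,0]>172))&(H[...,1]>150)&(H[...,2]>90)&(W[...,2]>.02)&(W[...,2]<.12)&(W[...,1]<-.08)&(W[...,1]>-.2)&(W[...,0]>.4)
print(red.sum(),np.nanmin(W[red],0),np.nanmax(W[red],0))
E
```

```text
t11.8 now th=94.15 tilt=0.0149 p=[ 0.453  -0.1176  0.054 ] F=[ 23.5   7.4 -22.7] w=0.157 g=59.0
  turn az=0.005; then shift x=-0.012 y=0.439 z=0.010; now-axes x=-0.013 y=0.439
498 [ 0.43650362 -0.14259816  0.02593917] [ 0.46194949 -0.10274089  0.09273396]
```

Force rises 9 N for 1.3 mm of travel, so this is the stop. Hold, then return gently.

>>> {"method": "play_rows", "body": {
  "moves": [
    [[0,0,0,0,-0.01,0,5],[0,0,0,0,0,0,5],[0,0,0,0,0,0,5],[0,0,0,0,0,0,5],[0,0,0,0,0,0,5]]
  ]
}}

```text
time: 12.27
tool_pos: [0.4527, -0.1176, 0.054]
tcp_rot: [2.132, 2.292, 0.018]
wrist_force: [26.1, 7.3, -25.5]
width: 0.155
grip_force: 58.8
```

>>> {"method": "play_rows", "body": {
  "moves": [
    [[0,0,0,0,0.14,0,5],[0,0,0,0,0.12,0,5],[0,0,0,0,0.12,0,5],[0,0,0,0,0.11,0,5],[0,0,0,0,0,0,5]]
  ]
}}

```text
time: 12.68
tool_pos: [0.4968, -0.1141, 0.0538]
tcp_rot: [2.137, 2.301, 0.004]
wrist_force: [4.7, 5.5, -2.5]
width: 0.156
grip_force: 63.2
```

>>> {"method": "play_rows", "body": {
  "moves": [
    [[0,0,0,0,0,0,40],[0,0,0,0,0,0,40],[0,0,0,0,0,0,40],[0,0,0,0,0,-0.2,45],[0,0,0,0,0,-0.35,45]]
  ]
}}

```text
time: 13.1
tool_pos: [0.4898, -0.1141, 0.1046]
tcp_rot: [-2.133, -2.296, 0.007]
wrist_force: [-0.1, -0.5, 0.6]
width: 0.523
grip_force: 0.0
```

>>> {"method": "play_rows", "body": {
  "moves": [
    [[0,0,0,0,0,-0.1,45],[0,0,0,0.4,0,0,45],[0,0,0,0.4,0,0,45],[0,0,0,0.4,0,0,45],[0,0,0.242,0,0,0,45]]
  ]
}}

```text
time: 13.52
tool_pos: [0.4842, 0.0099, 0.1184]
tcp_rot: [-2.269, -2.17, -0.003]
wrist_force: [-0.1, 0.1, -0.8]
width: 0.53
grip_force: 0.0
```

>>> {"method": "play_rows", "body": {
  "moves": [
    [[0,0,0.242,0,0,0,45],[0,0,0.242,0,0,0,45],[0,0,0.242,0,0,0,45],[0,0,0.242,0,0,0,45],[0,0,0.242,0,0,0,45]]
  ]
}}

```text
time: 13.93
tool_pos: [0.4851, 0.0047, 0.1183]
tcp_rot: [2.82, 1.384, 0.001]
wrist_force: [0.6, 0.6, 0.2]
width: 0.526
grip_force: 0.0
```

>>> {"method": "play_rows", "body": {
  "moves": [
    [[0,0,0.242,0,0,0,45],[0,0,0.242,0,0,0,45],[0,0,0.242,0,0,0,45],[0,0,0.242,0,0,0,45],[0,0,0.242,0,0,0,45]]
  ]
}}

```text
time: 14.35
tool_pos: [0.4851, 0.0045, 0.1182]
tcp_rot: [3.104, 0.481, 0.001]
wrist_force: [0.1, 0.6, -0.6]
width: 0.527
grip_force: 0.0
```

>>> {"method": "play_rows", "body": {
  "moves": [
    [[0,0,0.242,0,0,0,45],[0,0,0.242,0,0,0,45],[0,0,0,0,0,0,45],[0,0,0,0,0,0,45]]
  ]
}}

```text
time: 14.68
tool_pos: [0.4851, 0.0046, 0.1182]
tcp_rot: [3.139, 0.117, 0.001]
wrist_force: [0.3, -0.1, -0.2]
width: 0.527
grip_force: 0.0
```

```bash
python3 - <<'E'
from h import *
rel(.4979,.0124,.026,4)
sidedot(.034,None,(.6025,.022))
from workcell import vision
c=vision.read_camera("side");W=cloud(c);H=hsv(c)
red=((H[...,0]<8)|(H[...,0]>172))&(H[...,1]>150)&(H[...,2]>90)&(W[...,2]>.02)&(W[...,2]<.12)&(W[...,1]<-.08)&(W[...,1]>-.2)&(W[...,0]>.4)
print(red.sum(),np.nanmin(W[red],0),np.nanmax(W[red],0))
E
```

```text
t14.7 now th=4.28 tilt=0.0005 p=[0.4851 0.0046 0.1182] F=[ 0.3 -0.1 -0.2] w=0.527 g=0.0
  turn az=0.010; then shift x=0.133 y=-0.068 z=0.922; now-axes x=0.133 y=-0.068
side: pixel [373.4 259.9] axes [ 6.9 11.6] area 65 dot [0.6032 0.0222 0.034 ] press frame mm [0.8 0.1]
727 [ 0.48874328 -0.13884187  0.02505417] [ 0.50566309 -0.09478208  0.09264285]
```

>>> {"method": "play_rows", "body": {
  "moves": [
    [[0,0,0.01,0.133,-0.068,0,45],[0,0,0,0,0,0.3,45],[0,0,0,0,0,0.3,45],[0,0,0,0,0,0.2,45],[0,0,0,0,0,0.1,45]]
  ]
}}

```text
time: 15.2
tool_pos: [0.4955, 0.0127, 0.0251]
tcp_rot: [-3.14, -0.108, 0.008]
wrist_force: [-0.5, -0.1, 0.4]
width: 0.523
grip_force: 0.0
```

>>> {"method": "play_rows", "body": {
  "moves": [
    [[0,0,0,0,0,0.04,45],[0,0,0,0,0,0,45],[0,0,0,0,0,0,5],[0,0,0,0,0,0,5],[0,0,0,0,0,0,5]]
  ]
}}

```text
time: 15.62
tool_pos: [0.4997, 0.0127, 0.0259]
tcp_rot: [3.14, 0.105, 0.005]
wrist_force: [-0.3, -0.0, 0.6]
width: 0.148
grip_force: 59.8
```

>>> {"method": "play_rows", "body": {
  "moves": [
    [[0,0,0,0,0,0,5],[0,0,0,0,0,0,5],[0,0,0,0,0,-0.04,5],[0,0,0,0,0,0,5],[0,0,0,0,0,0,5]]
  ]
}}

```text
time: 16.03
tool_pos: [0.4978, 0.0127, 0.0281]
tcp_rot: [3.14, 0.105, 0.0]
wrist_force: [0.4, -0.0, -0.9]
width: 0.149
grip_force: 59.8
```

```bash
python3 - <<'E'
from h import *
rel(.410,.006,.026,4)
E
```

```text
t16.0 now th=3.83 tilt=0.0001 p=[0.4978 0.0127 0.0281] F=[ 0.4 -0.  -0.9] w=0.149 g=59.8
  turn az=-0.006; then shift x=-0.881 y=0.006 z=0.021; now-axes x=-0.880 y=0.008
```

>>> {"method": "play_rows", "body": {
  "moves": [
    [[0,0,0,-0.15,0,0,5],[0,0,0,-0.25,0,0,5],[0,0,0,-0.25,0,0,5],[0,0,0,-0.2,0,-0.1,5],[0,0,0,0,0,-0.3,5]]
  ]
}}

```text
time: 16.45
tool_pos: [0.4023, 0.0073, 0.0621]
tcp_rot: [-3.138, -0.105, 0.028]
wrist_force: [0.4, -1.3, -2.3]
width: 0.147
grip_force: 59.7
```

>>> {"method": "play_rows", "body": {
  "moves": [
    [[0,0,0,0,0,-0.3,5],[0,0,0,0,0,-0.3,5],[0,0,0,0,0.1,0,5],[0,0,0,0,0.3,0,5],[0,0,0,0,0.35,0,5]]
  ]
}}

```text
time: 16.87
tool_pos: [0.4182, -0.0677, 0.1283]
tcp_rot: [-3.14, -0.11, -0.002]
wrist_force: [0.1, -0.1, -1.7]
width: 0.147
grip_force: 59.7
```

>>> {"method": "play_rows", "body": {
  "moves": [
    [[0,0,0,0,0.35,0,5],[0,0,0,0,0.35,0,5],[0,0,0,0,0.35,0,5],[0,0,0,0,0.35,0,5],[0,0,0,0,0.35,0,5]]
  ]
}}

```text
time: 17.28
tool_pos: [0.4288, -0.244, 0.1269]
tcp_rot: [-3.139, -0.104, 0.002]
wrist_force: [0.6, 0.9, -1.2]
width: 0.15
grip_force: 59.8
```

>>> {"method": "play_rows", "body": {
  "moves": [
    [[0,0,0,0,0.35,0,5],[0,0,0,0,0.2,0,5],[0,0,-0.24,0,0,0,5],[0,0,-0.24,0,0,0,5],[0,0,-0.24,0,0,0,5]]
  ]
}}

```text
time: 17.7
tool_pos: [0.4325, -0.2978, 0.1266]
tcp_rot: [-3.067, -0.672, 0.002]
wrist_force: [0.6, 0.7, -1.5]
width: 0.149
grip_force: 59.7
```

>>> {"method": "play_rows", "body": {
  "moves": [
    [[0,0,-0.24,0,0,0,5],[0,0,-0.24,0,0,0,5],[0,0,-0.24,0,0,0,5],[0,0,-0.24,0,0,0,5],[0,0,-0.24,0,0,0,5]]
  ]
}}

```text
time: 18.12
tool_pos: [0.4327, -0.2971, 0.1267]
tcp_rot: [-2.731, -1.55, 0.001]
wrist_force: [0.7, 0.8, -1.0]
width: 0.145
grip_force: 59.7
```

>>> {"method": "play_rows", "body": {
  "moves": [
    [[0,0,-0.24,0,0,0,5],[0,0,-0.24,0,0,0,5],[0,0,-0.24,0,0,0,5],[0,0,-0.24,0,0,0,5],[0,0,-0.24,0,0,0,5]]
  ]
}}

```text
time: 18.53
tool_pos: [0.4327, -0.2971, 0.1268]
tcp_rot: [-2.151, -2.288, 0.001]
wrist_force: [-0.1, 0.4, -0.5]
width: 0.144
grip_force: 59.7
```

```bash
python3 - <<'E'
from h import *
rel(.611,-.391,.026,95.2)
E
```

```text
t18.5 now th=93.55 tilt=0.0016 p=[ 0.4327 -0.2971  0.1268] F=[-0.1  0.4 -0.5] w=0.144 g=59.7
  turn az=-0.058; then shift x=-1.096 y=1.690 z=1.008; now-axes x=-1.048 y=1.723
```

>>> {"method": "play_rows", "body": {
  "moves": [
    [[0,0,-0.05,0,0,0,5],[0,0,0,-0.22,0.34,0,5],[0,0,0,-0.22,0.34,0,5],[0,0,0,-0.22,0.34,0,5],[0,0,0,-0.22,0.34,0,5]]
  ]
}}

```text
time: 18.95
tool_pos: [0.577, -0.3747, 0.1269]
tcp_rot: [-2.132, -2.306, 0.0]
wrist_force: [0.3, -0.3, -0.3]
width: 0.144
grip_force: 59.8
```

>>> {"method": "play_rows", "body": {
  "moves": [
    [[0,0,0,-0.215,0.33,0,5],[0,0,0,0,0,0.1,5],[0,0,0,0,0,0.3,5],[0,0,0,0,0,0.3,5],[0,0,0,0,0,0.2,5]]
  ]
}}

```text
time: 19.37
tool_pos: [0.609, -0.3918, 0.0336]
tcp_rot: [-2.129, -2.304, 0.001]
wrist_force: [-0.6, 0.3, -2.1]
width: 0.147
grip_force: 59.8
```

>>> {"method": "play_rows", "body": {
  "moves": [
    [[0,0,0,0,0,0.08,5],[0,0,0,0,0,0,5],[0,0,0,0,0,0,5]]
  ]
}}

```text
time: 19.62
tool_pos: [0.6106, -0.3929, 0.0297]
tcp_rot: [-2.131, -2.308, 0.0]
wrist_force: [0.6, -0.3, -1.4]
width: 0.148
grip_force: 59.8
```

```bash
python3 - <<'E'
from h import *
rel(.611,-.391,.022,95.2)
from workcell import vision
c=vision.read_camera("scene"); W=cloud(c)
for k,v in tarts(c,W,(.3,.72,-.5,.5)).items(): print(k,v[0],v[2])
cv2.imwrite("pics/s2.png",cv2.resize(c["image"][160:400,60:500,::-1],None,fx=1.6,fy=1.6))
E
```

```text
t19.6 now th=94.58 tilt=0.0003 p=[ 0.6106 -0.3929  0.0297] F=[ 0.6 -0.3 -1.4] w=0.148 g=59.8
  turn az=-0.022; then shift x=0.018 y=0.006 z=0.077; now-axes x=0.018 y=0.005
raspberry [ 0.59577154 -0.29662394  0.026     ] 103.7883085464206
lemon [0.63262588 0.36035044 0.026     ] 66.55891649402307
pistachio [0.52837466 0.38298034 0.026     ] 85.09165278590645
```

View pics/s2.png

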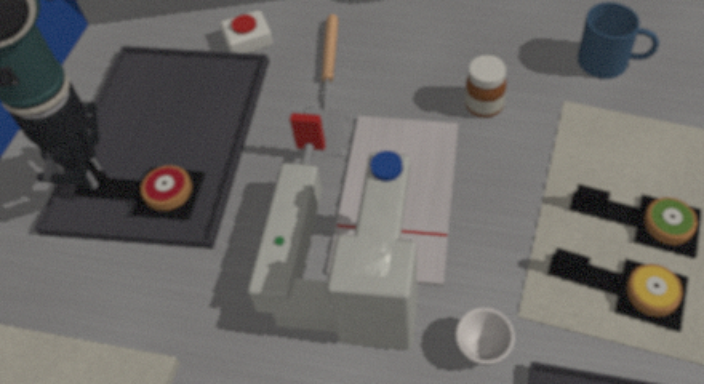

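The raspberry hangs just over the tray's far slot at (165,187). Lemon and pistachio are where they were and the stamp is free.

>>> {"method": "play_rows", "body": {
  "moves": [
    [[0,0,-0.02,0.018,0,0.04,5],[0,0,0,0,0,0.035,5],[0,0,0,0,0,0,5],[0,0,0,0,0,0,40],[0,0,0,0,0,0,40]]
  ]
}}

```text
time: 20.08
tool_pos: [0.6108, -0.391, 0.0229]
tcp_rot: [2.118, 2.32, 0.0]
wrist_force: [-0.4, 0.2, -0.0]
width: 0.419
grip_force: 0.0
```

>>> {"method": "play_rows", "body": {
  "moves": [
    [[0,0,0,0,0,0,40],[0,0,0,0,0,-0.2,40],[0,0,0,0,0,-0.35,50],[0,0,0,0,0,-0.4,50],[0,0,0,0,0,-0.4,50]]
  ]
}}

```text
time: 20.5
tool_pos: [0.6096, -0.3903, 0.1574]
tcp_rot: [-2.116, -2.318, 0.001]
wrist_force: [0.7, -0.7, 0.6]
width: 0.584
grip_force: 0.0
```

>>> {"method": "play_rows", "body": {
  "moves": [
    [[0,0,0,0,0,-0.4,50],[0,0,0,0,0,-0.35,50],[0,0,0,0.25,0,0,50],[0,0,0,0.38,0,0,50],[0,0,0,0.38,0,0,50]]
  ]
}}

```text
time: 20.92
tool_pos: [0.6016, -0.2905, 0.2339]
tcp_rot: [2.119, 2.316, 0.001]
wrist_force: [0.4, 1.6, -0.3]
width: 0.585
grip_force: 0.0
```

>>> {"method": "play_rows", "body": {
  "moves": [
    [[0,0,0,0.38,0,0,50],[0,0,0,0.38,0,0,50],[0,0,0,0.38,0,0,50],[0,0,0,0.38,0,0,50],[0,0,0,0.38,0,0,50]]
  ]
}}

```text
time: 21.33
tool_pos: [0.5835, -0.0994, 0.2325]
tcp_rot: [2.118, 2.32, 0.0]
wrist_force: [1.3, 0.2, 0.1]
width: 0.587
grip_force: 0.0
```

>>> {"method": "play_rows", "body": {
  "moves": [
    [[0,0,0,0.38,0,0,50],[0,0,0,0.38,0,0,50],[0,0,0,0.38,0,0,50],[0,0,0,0.38,0,0,50],[0,0,0,0.38,0,0,50]]
  ]
}}

```text
time: 21.75
tool_pos: [0.5662, 0.0898, 0.2326]
tcp_rot: [2.118, 2.32, 0.0]
wrist_force: [0.1, -0.1, 0.0]
width: 0.584
grip_force: 0.0
```

>>> {"method": "play_rows", "body": {
  "moves": [
    [[0,0,0,0.38,0,0,50],[0,0,0,0.38,0,0,50],[0,0,0,0.38,0,0,50],[0,0,0.24,0,0,0,50],[0,0,0.24,0,0,0,50]]
  ]
}}

```text
time: 22.17
tool_pos: [0.5558, 0.2042, 0.2323]
tcp_rot: [-2.382, -2.048, 0.0]
wrist_force: [-0.3, -0.6, 0.3]
width: 0.587
grip_force: 0.0
```

>>> {"method": "play_rows", "body": {
  "moves": [
    [[0,0,0,0,0,0,50],[0,0,0,0,0,0,50]]
  ]
}}

```text
time: 22.33
tool_pos: [0.5563, 0.2017, 0.2324]
tcp_rot: [-2.377, -2.054, 0.0]
wrist_force: [0.8, 0.9, -0.4]
width: 0.584
grip_force: 0.0
```

```bash
python3 - <<'E'
from h import *
from workcell import vision
c=vision.read_camera("scene");W=cloud(c);T=tarts(c,W,(.3,.72,-.5,.5))
for k,v in T.items(): print(k,v[0])
board(c,(T["raspberry"][0][0],T["raspberry"][0][1],.032),95)
c=vision.read_camera("wrist")
d,q=board(c,(.6344,.3597,.030),80.7)
h=np.degrees(np.arctan2(d[1]-q[1],d[0]-q[0]))
rel(q[0],q[1],.020,h)
E
```

```text
raspberry [ 0.59870386 -0.29228012  0.026     ]
lemon [0.63259139 0.36047865 0.026     ]
pistachio [0.52844221 0.38272033 0.026     ]Traceback (most recent call last):
  File "<stdin>", line 5, in <module>
  File "h.py", line 48, in board
    e=cv2.fitEllipse(cv2.convexHull(np.argwhere(m)[:,::-1].astype(np.float32)))[0]; d=ray(c,*e,p[2])
      ~~~~~~~~~~~~~~^^^^^^^^^^^^^^^^^^^^^^^^^^^^^^^^^^^^^^^^^^^^^^^^^^^^^^^^^^^
cv2.error: OpenCV(4.12.0) /io/opencv/modules/imgproc/src/shapedescr.cpp:356: error: (-215:Assertion failed) n >= 0 && (depth == CV_32F || depth == CV_32S) in function 'fitEllipseNoDirect'
```

```bash
python3 - <<'E'
from h import *
from workcell import vision
c=vision.read_camera("wrist")
d,q=board(c,(.6344,.3597,.030),80.7)
h=np.degrees(np.arctan2(d[1]-q[1],d[0]-q[0]))
rel(q[0],q[1],.020,h)
E
```

```text
dot [0.6349 0.3595 0.03  ] 402 rib [0.6182 0.2559] 818 [42.5 14.2] 80.6 z 0.0398 heading 80.83 dist 0.1050
t22.4 now th=81.58 tilt=0.0001 p=[0.5565 0.2012 0.2324] F=[ 0.3 -0.   0.7] w=0.584 g=0.0
  turn az=0.026; then shift x=0.638 y=0.521 z=2.124; now-axes x=0.632 y=0.530
```

>>> {"method": "play_rows", "body": {
  "moves": [
    [[0,0,0.026,0,0,0.2,50],[0,0,0,0.213,0.174,0.2,50],[0,0,0,0.213,0.174,0.2,50],[0,0,0,0.212,0.173,0.2,50],[0,0,0,0,0,0.3,50]]
  ]
}}

```text
time: 22.85
tool_pos: [0.6238, 0.2589, 0.1245]
tcp_rot: [2.39, 2.035, 0.014]
wrist_force: [1.5, -0.2, 0.2]
width: 0.588
grip_force: 0.0
```

>>> {"method": "play_rows", "body": {
  "moves": [
    [[0,0,0,0,0,0.35,50],[0,0,0,0,0,0.3,50],[0,0,0,0,0,0.1,50],[0,0,0,0,0,0,50],[0,0,0,0,0,0,50]]
  ]
}}

```text
time: 23.27
tool_pos: [0.6185, 0.2557, 0.0477]
tcp_rot: [-2.394, -2.034, 0.001]
wrist_force: [0.0, -0.6, 0.9]
width: 0.586
grip_force: 0.0
```

```bash
python3 - <<'E'
from h import *
rel(.6182,.2559,.020,80.7)
E
```

```text
t23.3 now th=80.72 tilt=0.0004 p=[0.6185 0.2557 0.0477] F=[ 0.  -0.6  0.9] w=0.586 g=0.0
  turn az=0.001; then shift x=0.002 y=-0.004 z=0.277; now-axes x=0.002 y=-0.004
```

>>> {"method": "play_rows", "body": {
  "moves": [
    [[0,0,0,0,0,0.15,50],[0,0,0,0,0,0.1,50],[0,0,0,0,0,0.025,50],[0,0,0,0,0,0,50],[0,0,0,0,0,0,5]]
  ]
}}

```text
time: 23.68
tool_pos: [0.6183, 0.2562, 0.0202]
tcp_rot: [2.394, 2.035, 0.0]
wrist_force: [0.2, -0.5, -0.5]
width: 0.461
grip_force: 0.0
```

>>> {"method": "play_rows", "body": {
  "moves": [
    [[0,0,0,0,0,0,5],[0,0,0,0,0,0,5],[0,0,0,0,0,0,5],[0,0,0,0,0,0,5],[0,0,0,0,0,-0.1,5]]
  ]
}}

```text
time: 24.1
tool_pos: [0.6166, 0.2555, 0.0282]
tcp_rot: [-2.393, -2.034, 0.006]
wrist_force: [0.2, -0.6, -2.3]
width: 0.148
grip_force: 59.9
```

>>> {"method": "play_rows", "body": {
  "moves": [
    [[0,0,0,0,0,-0.2,5],[0,0,0,0,0,-0.25,5],[0,0,0,0,0,-0.25,5],[0,0,0,0,0,0,5],[0,0,0.243,0,0,0,5]]
  ]
}}

```text
time: 24.52
tool_pos: [0.6199, 0.2567, 0.1029]
tcp_rot: [2.512, 1.884, 0.007]
wrist_force: [-0.3, 0.1, -1.6]
width: 0.149
grip_force: 60.1
```

>>> {"method": "play_rows", "body": {
  "moves": [
    [[0,0,0.243,0,0,0,5],[0,0,0.243,0,0,0,5],[0,0,0.243,0,0,0,5],[0,0,0.243,0,0,0,5],[0,0,0.243,0,0,0,5]]
  ]
}}

```text
time: 24.93
tool_pos: [0.6175, 0.2558, 0.0991]
tcp_rot: [2.965, 1.038, -0.003]
wrist_force: [-0.0, -0.3, -0.5]
width: 0.146
grip_force: 60.0
```

>>> {"method": "play_rows", "body": {
  "moves": [
    [[0,0,0.243,0,0,0,5],[0,0,0.243,0,0,0,5],[0,0,0.243,0,0,0,5],[0,0,0.243,0,0,0,5],[0,0,0.243,0,0,0,5]]
  ]
}}

```text
time: 25.35
tool_pos: [0.6175, 0.2559, 0.0991]
tcp_rot: [3.139, 0.104, -0.003]
wrist_force: [-0.8, -0.0, -1.0]
width: 0.144
grip_force: 60.0
```

```bash
python3 - <<'E'
from h import *
rel(.47,.19,.09,4)
rel(.405,.009,.028,4)
E
```

```text
t25.4 now th=3.80 tilt=0.0017 p=[0.6175 0.2559 0.0991] F=[-0.8 -0.  -1. ] w=0.144 g=60.0
  turn az=-0.007; then shift x=-1.517 y=0.554 z=0.091; now-axes x=-1.515 y=0.559
t25.4 now th=3.80 tilt=0.0017 p=[0.6175 0.2559 0.0991] F=[-0.8 -0.  -1. ] w=0.144 g=60.0
  turn az=-0.007; then shift x=-2.292 y=2.314 z=0.711; now-axes x=-2.282 y=2.322
```

>>> {"method": "play_rows", "body": {
  "moves": [
    [[0,0,-0.007,-0.35,0.15,0,5],[0,0,0,-0.35,0.15,0,5],[0,0,0,-0.35,0.15,0,5],[0,0,0,-0.35,0.15,0,5],[0,0,0,-0.178,0.343,0,5]]
  ]
}}

```text
time: 25.77
tool_pos: [0.4629, 0.1509, 0.0984]
tcp_rot: [-3.139, -0.123, 0.008]
wrist_force: [-0.1, -1.2, -0.2]
width: 0.15
grip_force: 59.9
```

>>> {"method": "play_rows", "body": {
  "moves": [
    [[0,0,0,-0.178,0.343,0,5],[0,0,0,-0.178,0.343,0,5],[0,0,0,-0.178,0.343,0,5],[0,0,0,-0.178,0.343,0,5],[0,0,0,0,0,0.2,5]]
  ]
}}

```text
time: 26.18
tool_pos: [0.4071, 0.0034, 0.0823]
tcp_rot: [3.137, 0.112, 0.007]
wrist_force: [1.9, 0.4, -2.1]
width: 0.148
grip_force: 59.9
```

>>> {"method": "play_rows", "body": {
  "moves": [
    [[0,0,0,0,0,0.25,5],[0,0,0,0,0,0.2,5],[0,0,0,0,0,0.06,5],[0,0,0,0,0,0,5],[0,0,0,0,0,0,5]]
  ]
}}

```text
time: 26.6
tool_pos: [0.4072, 0.0082, 0.029]
tcp_rot: [-3.139, -0.119, 0.001]
wrist_force: [1.1, 0.5, -0.3]
width: 0.147
grip_force: 59.9
```

```bash
python3 - <<'E'
from h import *
rel(.4979,.0147,.0245,4)
c=sidedot(.0385,None,(.510,.0155))
E
```

```text
t26.6 now th=4.36 tilt=0.0008 p=[0.4072 0.0082 0.029 ] F=[ 1.1  0.5 -0.3] w=0.147 g=59.9
  turn az=0.012; then shift x=0.909 y=-0.002 z=0.045; now-axes x=0.909 y=0.004
side: pixel [333.1 269.3] axes [ 7.4 12.2] area 74 dot [0.5135 0.0176 0.0385] press frame mm [-89.1   1.9]
```

>>> {"method": "play_rows", "body": {
  "moves": [
    [[0,0,0.01,0.15,0.015,0,5],[0,0,0,0.2,0,0,5],[0,0,0,0.2,0,0,5],[0,0,0,0.2,0,0,5],[0,0,0,0.135,0,0,5]]
  ]
}}

```text
time: 27.07
tool_pos: [0.4996, 0.0133, 0.0311]
tcp_rot: [3.139, 0.112, 0.008]
wrist_force: [-0.3, 0.8, -0.6]
width: 0.146
grip_force: 59.9
```

>>> {"method": "play_rows", "body": {
  "moves": [
    [[0,0,0,0,0,0,5],[0,0,0,0,0,0,5],[0,0,0,0,0,0.03,5],[0,0,0,0,0,0.015,5],[0,0,0,0,0,0,5]]
  ]
}}

```text
time: 27.48
tool_pos: [0.495, 0.013, 0.0249]
tcp_rot: [-3.14, -0.111, 0.001]
wrist_force: [-1.4, 1.0, 2.9]
width: 0.149
grip_force: 60.5
```

```bash
python3 - <<'E'
from h import *
rel(.4979,.0147,.0245,4)
c=sidedot(.0345,None,(.6025,.022))
E
```

```text
t27.5 now th=4.06 tilt=0.0003 p=[0.495  0.013  0.0249] F=[-1.4  1.   2.9] w=0.149 g=60.5
  turn az=0.002; then shift x=0.030 y=-0.015 z=0.004; now-axes x=0.030 y=-0.015
side: pixel [372.4 259.8] axes [ 6.7 11.6] area 64 dot [0.6011 0.0224 0.0345] press frame mm [-1.3  0.5]
```

>>> {"method": "play_rows", "body": {
  "moves": [
    [[0,0,0,0.01,0,0,5],[0,0,0,0,0,0,45],[0,0,0,0,0,0,45],[0,0,0,0,0,0,45],[0,0,0,0,0,0,45]]
  ]
}}

```text
time: 27.95
tool_pos: [0.4966, 0.0129, 0.0244]
tcp_rot: [3.14, 0.111, 0.0]
wrist_force: [-0.9, -0.6, 0.6]
width: 0.522
grip_force: 0.0
```

>>> {"method": "play_rows", "body": {
  "moves": [
    [[0,0,0,0,0,-0.2,45],[0,0,0,0,0,-0.35,45],[0,0,0,0,0,-0.35,45],[0,0,0,0,0.2,-0.1,45],[0,0,-0.242,0,0,0,45]]
  ]
}}

```text
time: 28.37
tool_pos: [0.502, -0.0088, 0.1291]
tcp_rot: [3.124, 0.302, 0.014]
wrist_force: [1.1, 0.8, 0.1]
width: 0.527
grip_force: 0.0
```

>>> {"method": "play_rows", "body": {
  "moves": [
    [[0,0,-0.242,0,0,0,45],[0,0,-0.242,0,0,0,45],[0,0,-0.242,0,0,0,45],[0,0,-0.242,0,0,0,45],[0,0,-0.242,0,0,0,45]]
  ]
}}

```text
time: 28.78
tool_pos: [0.498, -0.007, 0.1243]
tcp_rot: [-2.892, -1.227, 0.0]
wrist_force: [0.7, -0.7, -0.7]
width: 0.528
grip_force: 0.0
```

>>> {"method": "play_rows", "body": {
  "moves": [
    [[0,0,-0.242,0,0,0,45],[0,0,-0.242,0,0,0,45],[0,0,-0.242,0,0,0,45],[0,0,-0.242,0,0,0,45],[0,0,-0.242,0,0,0,45]]
  ]
}}

```text
time: 29.2
tool_pos: [0.498, -0.007, 0.1243]
tcp_rot: [-2.395, -2.033, 0.0]
wrist_force: [0.1, -0.2, 0.5]
width: 0.522
grip_force: 0.0
```

>>> {"method": "play_rows", "body": {
  "moves": [
    [[0,0,-0.242,-0.3,0,0,40],[0,0,-0.242,-0.3,0,0,40],[0,0,0,-0.3,0,0,40],[0,0,0,-0.2,0.1,0,40],[0,0,0,0,0,0,40]]
  ]
}}

```text
time: 29.62
tool_pos: [0.507, -0.1191, 0.1249]
tcp_rot: [2.14, 2.296, 0.0]
wrist_force: [0.1, 0.2, 1.4]
width: 0.47
grip_force: 0.0
```

```bash
python3 - <<'E'
from h import *
rel(.4969,-.1157,.053,94)
c=sidedot(.034,None,(.6025,.022))
E
```

```text
t29.6 now th=94.02 tilt=0.0032 p=[ 0.507  -0.1191  0.1249] F=[0.1 0.2 1.4] w=0.470 g=0.0
  turn az=0.001; then shift x=0.041 y=-0.099 z=0.719; now-axes x=0.042 y=-0.100
side: pixel [372.4 259.9] axes [ 6.6 11. ] area 58 dot [0.6016 0.023  0.034 ] press frame mm [-0.8  1. ]
```

>>> {"method": "play_rows", "body": {
  "moves": [
    [[0,0,0,0.04,0,0.2,40],[0,0,0,0,0,0,40],[0,0,0,0,0,0,40]]
  ]
}}

```text
time: 29.92
tool_pos: [0.5032, -0.1105, 0.1031]
tcp_rot: [-2.135, -2.299, 0.003]
wrist_force: [-0.0, 0.5, -0.4]
width: 0.471
grip_force: 0.0
```

```bash
python3 - <<'E'
from h import *
rel(.4969,-.1157,.053,94)
E
```

```text
t29.9 now th=94.23 tilt=0.0041 p=[ 0.5032 -0.1105  0.1031] F=[-0.   0.5 -0.4] w=0.471 g=0.0
  turn az=0.008; then shift x=-0.047 y=-0.067 z=0.501; now-axes x=-0.048 y=-0.065
```

Descend, close, pull to the stop with the same stroke as before.

>>> {"method": "play_rows", "body": {
  "moves": [
    [[0,0,0,-0.04,-0.06,0,40],[0,0,0,0,0,0.2,40],[0,0,0,0,0,0.2,40],[0,0,0,0,0,0.1,40],[0,0,0,0,0,0,40]]
  ]
}}

```text
time: 30.33
tool_pos: [0.4971, -0.1154, 0.0526]
tcp_rot: [-2.136, -2.299, 0.003]
wrist_force: [-0.6, 1.5, -0.5]
width: 0.466
grip_force: 0.0
```

>>> {"method": "play_rows", "body": {
  "moves": [
    [[0,0,0,0,0,0,5],[0,0,0,0,0,0,5],[0,0,0,0,0,0,5],[0,0,0,0,0,0,5],[0,0,0,0,0,0,5]]
  ]
}}

```text
time: 30.75
tool_pos: [0.4977, -0.1163, 0.0556]
tcp_rot: [-2.136, -2.301, 0.004]
wrist_force: [-7.4, -1.9, 5.3]
width: 0.157
grip_force: 59.9
```

>>> {"method": "play_rows", "body": {
  "moves": [
    [[0,0,0,0,-0.09,0,5],[0,0,0,0,-0.09,0,5],[0,0,0,0,-0.09,0,5],[0,0,0,0,-0.09,0,5],[0,0,0,0,-0.09,0,5]]
  ]
}}

```text
time: 31.17
tool_pos: [0.457, -0.1196, 0.0557]
tcp_rot: [2.135, 2.297, 0.006]
wrist_force: [10.6, 1.1, -8.6]
width: 0.153
grip_force: 59.9
```

>>> {"method": "play_rows", "body": {
  "moves": [
    [[0,0,0,0,-0.03,0,5],[0,0,0,0,-0.03,0,5],[0,0,0,0,0,0,5],[0,0,0,0,0,0,5],[0,0,0,0,0,0,5]]
  ]
}}

```text
time: 31.58
tool_pos: [0.4539, -0.1199, 0.0557]
tcp_rot: [2.133, 2.293, 0.012]
wrist_force: [18.0, 4.2, -16.8]
width: 0.155
grip_force: 59.3
```

```bash
python3 - <<'E'
from h import *
rel(.4969,-.1157,.053,94)
E
```

```text
t31.6 now th=94.16 tilt=0.0124 p=[ 0.4539 -0.1199  0.0557] F=[ 18.    4.2 -16.8] w=0.155 g=59.3
  turn az=0.006; then shift x=0.012 y=0.432 z=0.027; now-axes x=0.011 y=0.432
```

>>> {"method": "play_rows", "body": {
  "moves": [
    [[0,0,0,0,-0.02,0,5],[0,0,0,0,-0.02,0,5],[0,0,0,0,0,0,5],[0,0,0,0,0,0,5],[0,0,0,0,0,0,5]]
  ]
}}

```text
time: 32.0
tool_pos: [0.4526, -0.12, 0.0558]
tcp_rot: [2.131, 2.29, 0.018]
wrist_force: [27.7, 3.7, -25.3]
width: 0.157
grip_force: 59.2
```

>>> {"method": "play_rows", "body": {
  "moves": [
    [[0,0,0,0,0,0,5],[0,0,0,0,0,0,5],[0,0,0,0,0,0,5]]
  ]
}}

```text
time: 32.25
tool_pos: [0.4526, -0.12, 0.0558]
tcp_rot: [2.131, 2.29, 0.018]
wrist_force: [27.6, 3.8, -25.6]
width: 0.15
grip_force: 59.2
```

>>> {"method": "play_rows", "body": {
  "moves": [
    [[0,0,0,0,0.14,0,5],[0,0,0,0,0.14,0,5],[0,0,0,0,0.14,0,5],[0,0,0,0,0.12,0,5],[0,0,0,0,0,0,5]]
  ]
}}

```text
time: 32.67
tool_pos: [0.4977, -0.1163, 0.0555]
tcp_rot: [-2.135, -2.301, 0.005]
wrist_force: [-7.9, -2.0, 9.7]
width: 0.153
grip_force: 65.1
```

>>> {"method": "play_rows", "body": {
  "moves": [
    [[0,0,0,0,0,0,40],[0,0,0,0,0,0,40],[0,0,0,0,0,0,40],[0,0,0,0,0,-0.2,45],[0,0,0,0,0,-0.35,45]]
  ]
}}

```text
time: 33.08
tool_pos: [0.4944, -0.1151, 0.106]
tcp_rot: [-2.134, -2.295, 0.006]
wrist_force: [0.6, -0.5, -0.9]
width: 0.528
grip_force: 0.0
```

>>> {"method": "play_rows", "body": {
  "moves": [
    [[0,0,0,0,0,-0.1,45],[0,0,0,0.4,0,0,45],[0,0,0,0.4,0,0,45],[0,0,0,0.4,0,0,45],[0,0,0.242,0,0,0,45]]
  ]
}}

```text
time: 33.5
tool_pos: [0.4888, 0.0089, 0.1197]
tcp_rot: [-2.27, -2.169, -0.004]
wrist_force: [-0.6, -0.9, -0.3]
width: 0.524
grip_force: 0.0
```

>>> {"method": "play_rows", "body": {
  "moves": [
    [[0,0,0.242,0,0,0,45],[0,0,0.242,0,0,0,45],[0,0,0.242,0,0,0,45],[0,0,0.242,0,0,0,45],[0,0,0.242,0,0,0,45]]
  ]
}}

```text
time: 33.92
tool_pos: [0.4897, 0.0036, 0.1197]
tcp_rot: [2.82, 1.383, 0.001]
wrist_force: [0.6, -0.4, -0.4]
width: 0.523
grip_force: 0.0
```

>>> {"method": "play_rows", "body": {
  "moves": [
    [[0,0,0.242,0,0,0,45],[0,0,0.242,0,0,0,45],[0,0,0.242,0,0,0,45],[0,0,0.242,0,0,0,45],[0,0,0.242,0,0,0,45]]
  ]
}}

```text
time: 34.33
tool_pos: [0.4897, 0.0035, 0.1196]
tcp_rot: [3.105, 0.48, 0.001]
wrist_force: [-0.4, -0.3, -0.4]
width: 0.526
grip_force: 0.0
```

>>> {"method": "play_rows", "body": {
  "moves": [
    [[0,0,0.242,0,0,0,45],[0,0,0.242,0,0,0,45],[0,0,0,0,0,0,45],[0,0,0,0,0,0,45]]
  ]
}}

```text
time: 34.67
tool_pos: [0.4897, 0.0035, 0.1196]
tcp_rot: [-3.139, -0.116, -0.001]
wrist_force: [-0.4, -0.0, -0.1]
width: 0.527
grip_force: 0.0
```

```bash
python3 - <<'E'
from h import *
rel(.4966,.0129,.0245,4)
sidedot(.034,None,(.6025,.022))
from workcell import vision
c=vision.read_camera("side");W=cloud(c);H=hsv(c)
red=((H[...,0]<8)|(H[...,0]>172))&(H[...,1]>150)&(H[...,2]>90)&(W[...,2]>.02)&(W[...,2]<.12)&(W[...,1]<-.08)&(W[...,1]>-.2)&(W[...,0]>.4)
print(red.sum(),np.nanmin(W[red],0),np.nanmax(W[red],0))
E
```

```text
t34.7 now th=4.24 tilt=0.0006 p=[0.4897 0.0035 0.1196] F=[-0.4 -0.  -0.1] w=0.527 g=0.0
  turn az=0.008; then shift x=0.076 y=-0.089 z=0.951; now-axes x=0.076 y=-0.089
side: pixel [372.7 259.8] axes [ 6.7 11.6] area 63 dot [0.6023 0.0231 0.034 ] press frame mm [-0.1  1.1]
719 [ 0.48908056 -0.13909132  0.02493683] [ 0.50532186 -0.09557144  0.09265947]
```

>>> {"method": "play_rows", "body": {
  "moves": [
    [[0,0,0.008,0.076,-0.089,0,45],[0,0,0,0,0,0.3,45],[0,0,0,0,0,0.3,45],[0,0,0,0,0,0.2,45],[0,0,0,0,0,0.15,45]]
  ]
}}

```text
time: 35.18
tool_pos: [0.4956, 0.0137, 0.0223]
tcp_rot: [-3.139, -0.107, 0.004]
wrist_force: [-0.6, 0.3, 0.7]
width: 0.526
grip_force: 0.0
```

>>> {"method": "play_rows", "body": {
  "moves": [
    [[0,0,0,0,0,0,45],[0,0,0,0,0,0,45],[0,0,0,0,0,0,5],[0,0,0,0,0,0,5],[0,0,0,0,0,0,5]]
  ]
}}

```text
time: 35.6
tool_pos: [0.4984, 0.0131, 0.0264]
tcp_rot: [3.14, 0.105, 0.005]
wrist_force: [-0.7, -1.5, -0.6]
width: 0.145
grip_force: 59.8
```

>>> {"method": "play_rows", "body": {
  "moves": [
    [[0,0,0,0,0,0,5],[0,0,0,0,0,0,5],[0,0,0,0,0,-0.04,5],[0,0,0,0,0,0,5],[0,0,0,0,0,0,5]]
  ]
}}

```text
time: 36.02
tool_pos: [0.4962, 0.0129, 0.0285]
tcp_rot: [3.14, 0.105, -0.0]
wrist_force: [0.2, -0.8, -1.2]
width: 0.146
grip_force: 59.7
```

>>> {"method": "play_rows", "body": {
  "moves": [
    [[0,0,0,-0.15,0,0,5],[0,0,0,-0.25,0,0,5],[0,0,0,-0.25,0,0,5],[0,0,0,-0.2,0,-0.1,5],[0,0,0,0,0,-0.3,5]]
  ]
}}

```text
time: 36.43
tool_pos: [0.4008, 0.0075, 0.0625]
tcp_rot: [-3.139, -0.105, 0.028]
wrist_force: [-0.9, 0.2, -2.4]
width: 0.147
grip_force: 59.6
```

>>> {"method": "play_rows", "body": {
  "moves": [
    [[0,0,0,0,0,-0.3,5],[0,0,0,0,0,-0.3,5],[0,0,0,0,0.1,0,5],[0,0,0,0,0.3,0,5],[0,0,0,0,0.35,0,5]]
  ]
}}

```text
time: 36.85
tool_pos: [0.4167, -0.0675, 0.1287]
tcp_rot: [-3.14, -0.11, -0.002]
wrist_force: [0.3, 0.1, -2.3]
width: 0.147
grip_force: 59.6
```

>>> {"method": "play_rows", "body": {
  "moves": [
    [[0,0,0,0,0.35,0,5],[0,0,0,0,0.35,0,5],[0,0,0,0,0.35,0,5],[0,0,0,0,0.35,0,5],[0,0,0,0,0.35,0,5]]
  ]
}}

```text
time: 37.27
tool_pos: [0.4273, -0.2438, 0.1274]
tcp_rot: [-3.139, -0.104, 0.002]
wrist_force: [1.2, -0.3, -1.8]
width: 0.149
grip_force: 59.7
```

>>> {"method": "play_rows", "body": {
  "moves": [
    [[0,0,0,0,0.35,0,5],[0,0,0,0,0.2,0,5],[0,0,-0.245,0,0,0,5],[0,0,-0.245,0,0,0,5],[0,0,-0.245,0,0,0,5]]
  ]
}}

```text
time: 37.68
tool_pos: [0.431, -0.2976, 0.127]
tcp_rot: [-3.065, -0.684, 0.003]
wrist_force: [0.2, 1.1, -1.1]
width: 0.144
grip_force: 59.6
```

>>> {"method": "play_rows", "body": {
  "moves": [
    [[0,0,-0.245,0,0,0,5],[0,0,-0.245,0,0,0,5],[0,0,-0.245,0,0,0,5],[0,0,-0.245,0,0,0,5],[0,0,-0.245,0,0,0,5]]
  ]
}}

```text
time: 38.1
tool_pos: [0.4312, -0.2969, 0.1271]
tcp_rot: [-2.715, -1.578, 0.002]
wrist_force: [0.1, 0.8, -1.1]
width: 0.148
grip_force: 59.6
```

>>> {"method": "play_rows", "body": {
  "moves": [
    [[0,0,-0.245,0,0,0,5],[0,0,-0.245,0,0,0,5],[0,0,-0.245,0,0,0,5],[0,0,-0.245,0,0,0,5],[0,0,-0.245,0,0,0,5]]
  ]
}}

```text
time: 38.52
tool_pos: [0.4313, -0.2969, 0.1272]
tcp_rot: [-2.113, -2.323, 0.001]
wrist_force: [0.2, -1.0, -1.2]
width: 0.15
grip_force: 59.6
```

```bash
python3 - <<'E'
from h import *
rel(.5165,-.400,.026,95.2)
E
```

```text
t38.5 now th=95.42 tilt=0.0017 p=[ 0.4313 -0.2969  0.1272] F=[ 0.2 -1.  -1.2] w=0.150 g=59.6
  turn az=0.008; then shift x=-1.104 y=0.755 z=1.012; now-axes x=-1.108 y=0.752
```

>>> {"method": "play_rows", "body": {
  "moves": [
    [[0,0,0,-0.277,0.188,0,5],[0,0,0,-0.277,0.188,0,5],[0,0,0,-0.277,0.188,0,5],[0,0,0,-0.277,0.188,0,5],[0,0,0,0,0,0.2,5]]
  ]
}}

```text
time: 38.93
tool_pos: [0.5229, -0.4082, 0.1125]
tcp_rot: [2.113, 2.306, -0.0]
wrist_force: [0.9, -1.3, 1.0]
width: 0.15
grip_force: 59.7
```

>>> {"method": "play_rows", "body": {
  "moves": [
    [[0,0,0,0,0,0.3,5],[0,0,0,0,0,0.3,5],[0,0,0,0,0,0.1,5],[0,0,0,0,0,0.06,5],[0,0,0,0,0,0,5]]
  ]
}}

```text
time: 39.35
tool_pos: [0.5154, -0.3998, 0.0303]
tcp_rot: [-2.118, -2.315, 0.0]
wrist_force: [0.5, -0.1, -1.0]
width: 0.15
grip_force: 59.6
```

>>> {"method": "play_rows", "body": {
  "moves": [
    [[0,0,0,0,0,0.06,5],[0,0,0,0,0,0.03,5],[0,0,0,0,0,0,5],[0,0,0,0,0,0,5]]
  ]
}}

```text
time: 39.68
tool_pos: [0.5177, -0.4014, 0.025]
tcp_rot: [2.119, 2.316, 0.0]
wrist_force: [0.5, -0.4, -0.6]
width: 0.146
grip_force: 59.8
```

```bash
python3 - <<'E'
from h import *
rel(.5165,-.400,.022,95.2)
E
```

```text
t39.7 now th=95.07 tilt=0.0025 p=[ 0.5177 -0.4014  0.025 ] F=[ 0.5 -0.4 -0.6] w=0.146 g=59.8
  turn az=-0.005; then shift x=0.015 y=-0.011 z=0.030; now-axes x=0.015 y=-0.011
```

>>> {"method": "play_rows", "body": {
  "moves": [
    [[0,0,0,0.015,0,0.03,5],[0,0,0,0,0,0.005,5],[0,0,0,0,0,0,5],[0,0,0,0,0,0,40],[0,0,0,0,0,0,40]]
  ]
}}

```text
time: 40.1
tool_pos: [0.5174, -0.3998, 0.0214]
tcp_rot: [2.119, 2.316, 0.0]
wrist_force: [-0.3, 1.1, -0.2]
width: 0.419
grip_force: 0.0
```

>>> {"method": "play_rows", "body": {
  "moves": [
    [[0,0,0,0,0,0,40],[0,0,0,0,0,-0.2,40],[0,0,0,0,0,-0.35,50],[0,0,0,0,0,-0.4,50],[0,0,0,0,0,-0.4,50]]
  ]
}}

```text
time: 40.52
tool_pos: [0.5157, -0.3983, 0.1547]
tcp_rot: [-2.119, -2.315, 0.0]
wrist_force: [1.6, 0.0, 0.9]
width: 0.584
grip_force: 0.0
```

>>> {"method": "play_rows", "body": {
  "moves": [
    [[0,0,0,0,0,-0.4,50],[0,0,0,0,0,-0.35,50],[0,0,0,0.25,0,0,50],[0,0,0,0.38,0,0,50],[0,0,0,0.38,0,0,50]]
  ]
}}

```text
time: 40.93
tool_pos: [0.5079, -0.2985, 0.2309]
tcp_rot: [2.122, 2.314, 0.001]
wrist_force: [0.3, 0.8, 0.1]
width: 0.586
grip_force: 0.0
```

>>> {"method": "play_rows", "body": {
  "moves": [
    [[0,0,0,0.38,0,0,50],[0,0,0,0.38,0,0,50],[0,0,0,0.38,0,0,50],[0,0,0,0.38,0,0,50],[0,0,0,0.38,0,0,50]]
  ]
}}

```text
time: 41.35
tool_pos: [0.4902, -0.1076, 0.2296]
tcp_rot: [-2.121, -2.317, -0.0]
wrist_force: [0.7, -0.3, 0.0]
width: 0.589
grip_force: 0.0
```

>>> {"method": "play_rows", "body": {
  "moves": [
    [[0,0,0,0.38,0,0,50],[0,0,0,0.38,0,0,50],[0,0,0,0.38,0,0,50],[0,0,0,0.38,0,0,50],[0,0,0,0.38,0,0,50]]
  ]
}}

```text
time: 41.77
tool_pos: [0.4733, 0.0817, 0.2298]
tcp_rot: [-2.121, -2.317, -0.0]
wrist_force: [0.9, -0.1, -0.1]
width: 0.584
grip_force: 0.0
```

>>> {"method": "play_rows", "body": {
  "moves": [
    [[0,0,0,0.38,0,0,50],[0,0,0,0.38,0,0,50],[0,0,0,0.38,0,0,50],[0,0,0.22,0,0,0,50],[0,0,0.22,0,0,0,50]]
  ]
}}

```text
time: 42.18
tool_pos: [0.4632, 0.1959, 0.2295]
tcp_rot: [-2.363, -2.07, 0.001]
wrist_force: [-0.2, -0.5, 0.2]
width: 0.587
grip_force: 0.0
```

>>> {"method": "play_rows", "body": {
  "moves": [
    [[0,0,0,0,0,0,50],[0,0,0,0,0,0,50],[0,0,0,0,0,0,50]]
  ]
}}

```text
time: 42.43
tool_pos: [0.4639, 0.1931, 0.2297]
tcp_rot: [-2.36, -2.073, 0.001]
wrist_force: [-0.4, 0.2, 0.1]
width: 0.585
grip_force: 0.0
```

```bash
python3 - <<'E'
from h import *
from workcell import vision
c=vision.read_camera("scene");W=cloud(c);T=tarts(c,W,(.3,.72,-.5,.5))
cv2.imwrite("pics/s3.png",c["image"][:,:,::-1])
for k,v in T.items(): print(k,v[0])
c=vision.read_camera("wrist");W=cloud(c)
p=tarts(c,W,(.3,.72,.1,.5))["pistachio"]; print(p[0])
d,q=board(c,(*p[0][:2],.030),82.1)
h=np.degrees(np.arctan2(d[1]-q[1],d[0]-q[0]))
rel(q[0],q[1],.020,h)
E
```

```text
raspberry [ 0.61885844 -0.25771215  0.026     ]
lemon [ 0.50457329 -0.3024763   0.026     ]
pistachio [0.52853482 0.38293295 0.026     ]Traceback (most recent call last):
  File "<stdin>", line 7, in <module>
KeyError: 'pistachio'
```

```bash
python3 - <<'E'
import cv2; a=cv2.imread("pics/s3.png"); cv2.imwrite("pics/s3c.png",cv2.resize(a[170:330,70:290],None,fx=3.5,fy=3.5,interpolation=cv2.INTER_CUBIC))
from h import *
from workcell import vision
c=vision.read_camera("wrist")
d,q=board(c,(.5307,.382,.030),82.1)
h=np.degrees(np.arctan2(d[1]-q[1],d[0]-q[0]))
rel(q[0],q[1],.020,h)
E
```

```text
Traceback (most recent call last):
  File "h.py", line 48, in board
    e=cv2.fitEllipse(cv2.convexHull(np.argwhere(m)[:,::-1].astype(np.float32)))[0]; d=ray(c,*e,p[2])
      ~~~~~~~~~~~~~~^^^^^^^^^^^^^^^^^^^^^^^^^^^^^^^^^^^^^^^^^^^^^^^^^^^^^^^^^^^
cv2.error: OpenCV(4.12.0) /io/opencv/modules/imgproc/src/shapedescr.cpp:356: error: (-215:Assertion failed) n >= 0 && (depth == CV_32F || depth == CV_32S) in function 'fitEllipseNoDirect'
```

View pics/s3c.png

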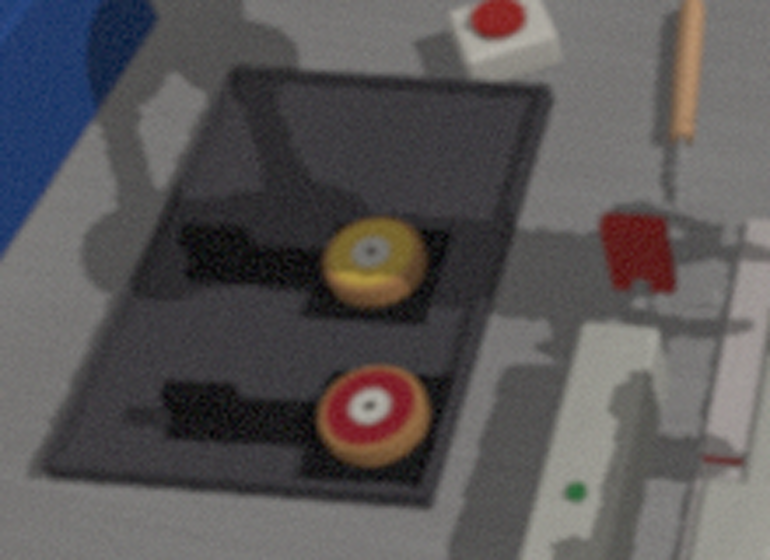

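The raspberry was knocked about 4 cm in the tray, but it still lies inside, at (370,407) in the crop; lemon is fine in the middle. The pistachio hasn't moved, so I'll use its earlier measurement.

```bash
python3 - <<'E'
from h import *
rel(.5163,.2781,.020,82.2)
c=__import__("pickle").load(open("scene.pkl","rb"))
E
```

```text
t42.6 now th=82.47 tilt=0.0001 p=[0.4642 0.1929 0.23  ] F=[0.7 0.  0.1] w=0.588 g=0.0
  turn az=0.010; then shift x=0.915 y=0.401 z=2.100; now-axes x=0.913 y=0.405
```

>>> {"method": "play_rows", "body": {
  "moves": [
    [[0,0,0.01,0,0,0.1,50],[0,0,0,0.305,0.134,0.2,50],[0,0,0,0.305,0.134,0.2,50],[0,0,0,0.305,0.133,0.2,50],[0,0,0,0,0,0.2,50]]
  ]
}}

```text
time: 43.0
tool_pos: [0.5194, 0.2825, 0.1388]
tcp_rot: [-2.366, -2.066, -0.007]
wrist_force: [-0.4, -0.9, -0.5]
width: 0.588
grip_force: 0.0
```

>>> {"method": "play_rows", "body": {
  "moves": [
    [[0,0,0,0,0,0.3,50],[0,0,0,0,0,0.3,50],[0,0,0,0,0,0.2,50],[0,0,0,0,0,0.1,50],[0,0,0,0,0,0,50]]
  ]
}}

```text
time: 43.42
tool_pos: [0.5137, 0.277, 0.0463]
tcp_rot: [-2.367, -2.063, 0.01]
wrist_force: [-0.6, -0.2, 0.6]
width: 0.584
grip_force: 0.0
```

>>> {"method": "play_rows", "body": {
  "moves": [
    [[0,0,0,0,0,0,50],[0,0,0,0,0,0,50]]
  ]
}}

```text
time: 43.58
tool_pos: [0.5176, 0.2791, 0.0516]
tcp_rot: [2.367, 2.064, 0.004]
wrist_force: [0.3, 0.7, 1.3]
width: 0.585
grip_force: 0.0
```

```bash
python3 - <<'E'
from h import *
from workcell import vision
rel(.5163,.2781,.020,82.2)
c=vision.read_camera("side");W=cloud(c);T=tarts(c,W,(.3,.72,.1,.5)); print([ (k,v[0]) for k,v in T.items()],"was .5335 .3914")
E
```

```text
t43.6 now th=82.17 tilt=0.0028 p=[0.5176 0.2791 0.0516] F=[0.3 0.7 1.3] w=0.585 g=0.0
  turn az=-0.001; then shift x=-0.011 y=-0.012 z=0.316; now-axes x=-0.012 y=-0.013Traceback (most recent call last):
  File "<stdin>", line 4, in <module>
  File "h.py", line 25, in tarts
    (u,v),_,_=cv2.fitEllipse(cv2.convexHull(pts))
              ~~~~~~~~~~~~~~^^^^^^^^^^^^^^^^^^^^^
cv2.error: OpenCV(4.12.0) /io/opencv/modules/imgproc/src/shapedescr.cpp:361: error: (-201:Incorrect size of input array) There should be at least 5 points to fit the ellipse in function 'fitEllipseNoDirect'
```

>>> {"method": "play_rows", "body": {
  "moves": [
    [[0,0,0,-0.011,0,0.15,50],[0,0,0,0,0,0.12,50],[0,0,0,0,0,0.035,50],[0,0,0,0,0,0,50],[0,0,0,0,0,0,5]]
  ]
}}

```text
time: 44.05
tool_pos: [0.5161, 0.2775, 0.0196]
tcp_rot: [-2.368, -2.065, 0.0]
wrist_force: [-0.0, 0.3, 0.2]
width: 0.461
grip_force: 0.0
```

>>> {"method": "play_rows", "body": {
  "moves": [
    [[0,0,0,0,0,0,5],[0,0,0,0,0,0,5],[0,0,0,0,0,0,5],[0,0,0,0,0,0,5],[0,0,0,0,0,-0.1,5]]
  ]
}}

```text
time: 44.47
tool_pos: [0.5146, 0.2768, 0.0281]
tcp_rot: [-2.367, -2.064, 0.005]
wrist_force: [-0.2, -0.0, -2.0]
width: 0.149
grip_force: 59.8
```

>>> {"method": "play_rows", "body": {
  "moves": [
    [[0,0,0,0,0,-0.2,5],[0,0,0,0,0,-0.25,5],[0,0,0,0,0,-0.2,5],[0,0,0,0,0,0,5],[0,0,0.248,0,0,0,5]]
  ]
}}

```text
time: 44.88
tool_pos: [0.5173, 0.2781, 0.0965]
tcp_rot: [2.491, 1.913, 0.006]
wrist_force: [-0.2, 0.3, -0.6]
width: 0.146
grip_force: 59.9
```

>>> {"method": "play_rows", "body": {
  "moves": [
    [[0,0,0.248,0,0,0,5],[0,0,0.248,0,0,0,5],[0,0,0.248,0,0,0,5],[0,0,0.248,0,0,0,5],[0,0,0.248,0,0,0,5]]
  ]
}}

```text
time: 45.3
tool_pos: [0.5152, 0.2771, 0.0935]
tcp_rot: [2.959, 1.054, -0.003]
wrist_force: [-0.4, -0.4, -1.5]
width: 0.148
grip_force: 59.9
```

>>> {"method": "play_rows", "body": {
  "moves": [
    [[0,0,0.248,0,0,0,5],[0,0,0.248,0,0,0,5],[0,0,0.248,0,0,0,5],[0,0,0.248,0,0,0,5],[0,0,0.248,0,0,0,5]]
  ]
}}

```text
time: 45.72
tool_pos: [0.5152, 0.2771, 0.0935]
tcp_rot: [3.139, 0.101, -0.003]
wrist_force: [0.4, 0.1, -0.4]
width: 0.143
grip_force: 59.9
```

```bash
python3 - <<'E'
from h import *
rel(.47,.17,.09,4)
rel(.405,.009,.028,4)
E
```

```text
t45.7 now th=3.67 tilt=0.0019 p=[0.5152 0.2771 0.0935] F=[ 0.4  0.1 -0.4] w=0.143 g=59.9
  turn az=-0.011; then shift x=-0.526 y=1.037 z=0.035; now-axes x=-0.520 y=1.040
t45.7 now th=3.67 tilt=0.0019 p=[0.5152 0.2771 0.0935] F=[ 0.4  0.1 -0.4] w=0.143 g=59.9
  turn az=-0.011; then shift x=-1.287 y=2.598 z=0.655; now-axes x=-1.271 y=2.604
```

>>> {"method": "play_rows", "body": {
  "moves": [
    [[0,0,-0.008,-0.161,0.325,0,5],[0,0,0,-0.161,0.325,0,5],[0,0,0,-0.161,0.325,0,5],[0,0,0,-0.161,0.325,0,5],[0,0,0,-0.161,0.325,0,5]]
  ]
}}

```text
time: 46.13
tool_pos: [0.4459, 0.1082, 0.0935]
tcp_rot: [3.139, 0.118, -0.003]
wrist_force: [0.1, -0.4, 0.1]
width: 0.147
grip_force: 59.8
```

>>> {"method": "play_rows", "body": {
  "moves": [
    [[0,0,0,-0.161,0.325,0,5],[0,0,0,-0.161,0.325,0,5],[0,0,0,-0.161,0.32,0,5],[0,0,0,0,0,0.15,5],[0,0,0,0,0,0.25,5]]
  ]
}}

```text
time: 46.55
tool_pos: [0.4084, 0.0072, 0.0561]
tcp_rot: [3.139, 0.11, 0.009]
wrist_force: [0.3, -0.3, -1.3]
width: 0.148
grip_force: 59.8
```

>>> {"method": "play_rows", "body": {
  "moves": [
    [[0,0,0,0,0,0.2,5],[0,0,0,0,0,0.05,5],[0,0,0,0,0,0,5],[0,0,0,0,0,0,5],[0,0,0,0,0,0,5]]
  ]
}}

```text
time: 46.97
tool_pos: [0.4079, 0.0094, 0.0305]
tcp_rot: [3.139, 0.117, 0.003]
wrist_force: [-0.2, 0.1, -0.5]
width: 0.149
grip_force: 59.8
```

```bash
python3 - <<'E'
from h import *
rel(.4966,.0147,.0245,4)
c=sidedot(.0385,None,(.510,.0155))
E
```

```text
t47.0 now th=4.28 tilt=0.0017 p=[0.4079 0.0094 0.0305] F=[-0.2  0.1 -0.5] w=0.149 g=59.8
  turn az=0.010; then shift x=0.889 y=0.009 z=0.060; now-axes x=0.889 y=0.013
side: pixel [333.4 267.8] axes [ 8.  12.9] area 83 dot [0.5164 0.0219 0.0385] press frame mm [-85.9   5.9]
```

>>> {"method": "play_rows", "body": {
  "moves": [
    [[0,0,0.008,0.15,0.018,0.02,5],[0,0,0,0.2,0,0,5],[0,0,0,0.2,0,0,5],[0,0,0,0.2,0,0,5],[0,0,0,0.13,0,0,5]]
  ]
}}

```text
time: 47.43
tool_pos: [0.4983, 0.014, 0.0292]
tcp_rot: [3.139, 0.111, 0.007]
wrist_force: [0.5, 0.1, 0.1]
width: 0.149
grip_force: 59.8
```

>>> {"method": "play_rows", "body": {
  "moves": [
    [[0,0,0,0,0,0,5],[0,0,0,0,0,0,5],[0,0,0,0,0,0.025,5],[0,0,0,0,0,0.015,5],[0,0,0,0,0,0,5]]
  ]
}}

```text
time: 47.85
tool_pos: [0.494, 0.0138, 0.0244]
tcp_rot: [-3.14, -0.111, 0.0]
wrist_force: [-2.0, 0.3, 6.8]
width: 0.147
grip_force: 60.9
```

```bash
python3 - <<'E'
from h import *
rel(.4966,.0147,.0245,4)
c=sidedot(.0345,None,(.6025,.022))
E
```

```text
t47.9 now th=4.03 tilt=0.0002 p=[0.494  0.0138 0.0244] F=[-2.   0.3  6.8] w=0.147 g=60.9
  turn az=0.001; then shift x=0.026 y=-0.008 z=-0.001; now-axes x=0.026 y=-0.008
side: pixel [372.3 259.7] axes [ 7.6 12. ] area 74 dot [0.6012 0.023  0.0345] press frame mm [-1.2  1.1]
```

>>> {"method": "play_rows", "body": {
  "moves": [
    [[0,0,0,0.01,0,-0.005,5],[0,0,0,0,0,0,45],[0,0,0,0,0,0,45],[0,0,0,0,0,0,45],[0,0,0,0,0,0,45]]
  ]
}}

```text
time: 48.32
tool_pos: [0.4954, 0.0137, 0.0238]
tcp_rot: [-3.14, -0.11, 0.0]
wrist_force: [0.0, 0.6, 0.0]
width: 0.526
grip_force: 0.0
```

>>> {"method": "play_rows", "body": {
  "moves": [
    [[0,0,0,0,0,-0.2,45],[0,0,0,0,0,-0.35,45],[0,0,0,0,0,-0.35,45],[0,0,0,0,0.2,-0.1,45],[0,0,-0.242,0,0,0,45]]
  ]
}}

```text
time: 48.73
tool_pos: [0.5008, -0.008, 0.1286]
tcp_rot: [3.124, 0.301, 0.013]
wrist_force: [0.3, 0.4, 0.4]
width: 0.528
grip_force: 0.0
```

>>> {"method": "play_rows", "body": {
  "moves": [
    [[0,0,-0.242,0,0,0,45],[0,0,-0.242,0,0,0,45],[0,0,-0.242,0,0,0,45],[0,0,-0.242,0,0,0,45],[0,0,-0.242,0,0,0,45]]
  ]
}}

```text
time: 49.15
tool_pos: [0.4969, -0.0063, 0.1237]
tcp_rot: [-2.892, -1.226, 0.0]
wrist_force: [-1.0, -0.2, 0.1]
width: 0.528
grip_force: 0.0
```

>>> {"method": "play_rows", "body": {
  "moves": [
    [[0,0,-0.242,0,0,0,45],[0,0,-0.242,0,0,0,45],[0,0,-0.242,0,0,0,45],[0,0,-0.242,0,0,0,45],[0,0,-0.242,0,0,0,45]]
  ]
}}

```text
time: 49.57
tool_pos: [0.4969, -0.0062, 0.1237]
tcp_rot: [-2.395, -2.032, 0.001]
wrist_force: [0.9, -0.4, -0.7]
width: 0.526
grip_force: 0.0
```

>>> {"method": "play_rows", "body": {
  "moves": [
    [[0,0,-0.242,-0.3,0,0,40],[0,0,-0.242,-0.3,0,0,40],[0,0,0,-0.3,0,0,40],[0,0,0,-0.2,0.04,0.2,40],[0,0,0,0,0,0,40]]
  ]
}}

```text
time: 49.98
tool_pos: [0.4974, -0.1182, 0.1018]
tcp_rot: [-2.142, -2.297, 0.003]
wrist_force: [-0.7, 0.4, -0.6]
width: 0.47
grip_force: 0.0
```

>>> {"method": "play_rows", "body": {
  "moves": [
    [[0,0,0,0,0,0,40],[0,0,0,0,0,0,40],[0,0,0,0,0,0,40]]
  ]
}}

```text
time: 50.23
tool_pos: [0.4983, -0.1147, 0.1043]
tcp_rot: [2.139, 2.301, 0.001]
wrist_force: [-0.1, 0.1, -0.7]
width: 0.471
grip_force: 0.0
```

```bash
python3 - <<'E'
from h import *
rel(.4969,-.1157,.053,94)
c=sidedot(.034,None,(.6025,.022))
E
```

```text
t50.2 now th=94.19 tilt=0.0003 p=[ 0.4983 -0.1147  0.1043] F=[-0.1  0.1 -0.7] w=0.471 g=0.0
  turn az=0.007; then shift x=-0.009 y=-0.015 z=0.513; now-axes x=-0.009 y=-0.015
side: pixel [363.9 253.6] axes [10.6 19.3] area 87 dot [0.5979 0.0505 0.034 ] press frame mm [-2.6 28.8]
```

```bash
python3 - <<'E'
from h import *
sidedot(.034,"pics/sd5.png",(.6025,.022))
E
```

```text
side: pixel [363.9 253.6] axes [10.6 19.3] area 87 dot [0.5979 0.0505 0.034 ] press frame mm [-2.6 28.8]
```

View pics/sd5.png

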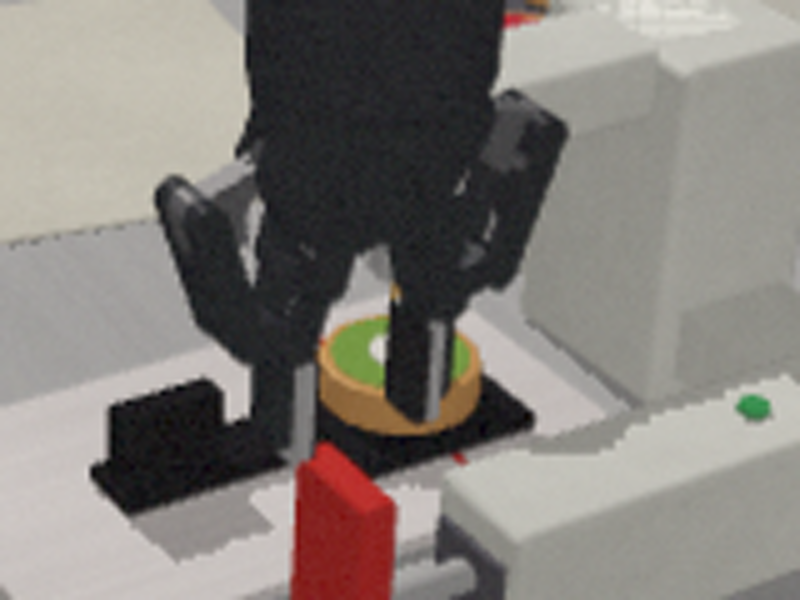

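A finger only hides the seal; the board has stayed in place. Pulling now.

>>> {"method": "play_rows", "body": {
  "moves": [
    [[0,0,0,-0.01,-0.01,0,40],[0,0,0,0,0,0.2,40],[0,0,0,0,0,0.2,40],[0,0,0,0,0,0.1,40],[0,0,0,0,0,0,40]]
  ]
}}

```text
time: 50.75
tool_pos: [0.4949, -0.1154, 0.0516]
tcp_rot: [-2.136, -2.298, 0.004]
wrist_force: [-0.8, -0.7, -0.2]
width: 0.464
grip_force: 0.0
```

>>> {"method": "play_rows", "body": {
  "moves": [
    [[0,0,0,0,0,0,5],[0,0,0,0,0,0,5],[0,0,0,0,0,0,5],[0,0,0,0,0,0,5],[0,0,0,0,0,0,5]]
  ]
}}

```text
time: 51.17
tool_pos: [0.4977, -0.1166, 0.0551]
tcp_rot: [2.138, 2.3, 0.001]
wrist_force: [-3.7, 0.7, 4.5]
width: 0.154
grip_force: 59.4
```

>>> {"method": "play_rows", "body": {
  "moves": [
    [[0,0,0,0,-0.09,0,5],[0,0,0,0,-0.09,0,5],[0,0,0,0,-0.09,0,5],[0,0,0,0,-0.09,0,5],[0,0,0,0,-0.09,0,5]]
  ]
}}

```text
time: 51.58
tool_pos: [0.4556, -0.1199, 0.0552]
tcp_rot: [2.135, 2.295, 0.008]
wrist_force: [10.7, 1.8, -4.3]
width: 0.155
grip_force: 60.1
```

>>> {"method": "play_rows", "body": {
  "moves": [
    [[0,0,0,0,-0.04,0,5],[0,0,0,0,-0.04,0,5],[0,0,0,0,0,0,5],[0,0,0,0,0,0,5],[0,0,0,0,0,0,5]]
  ]
}}

```text
time: 52.0
tool_pos: [0.4528, -0.1202, 0.0553]
tcp_rot: [2.132, 2.288, 0.019]
wrist_force: [27.0, 4.4, -20.3]
width: 0.155
grip_force: 59.7
```

```bash
python3 - <<'E'
from h import *
rel(.4969,-.1157,.053,94)
E
```

```text
t52.0 now th=94.06 tilt=0.0184 p=[ 0.4528 -0.1202  0.0553] F=[ 27.    4.4 -20.3] w=0.155 g=59.7
  turn az=0.002; then shift x=0.014 y=0.443 z=0.023; now-axes x=0.014 y=0.443
```

At the stop, same position and force as before. Hold, then release.

>>> {"method": "play_rows", "body": {
  "moves": [
    [[0,0,0,0,-0.01,0,5],[0,0,0,0,0,0,5],[0,0,0,0,0,0,5],[0,0,0,0,0,0,5],[0,0,0,0,0,0,5]]
  ]
}}

```text
time: 52.42
tool_pos: [0.4526, -0.1202, 0.0553]
tcp_rot: [2.131, 2.288, 0.02]
wrist_force: [30.3, 6.0, -23.0]
width: 0.153
grip_force: 59.8
```

>>> {"method": "play_rows", "body": {
  "moves": [
    [[0,0,0,0,0.14,0,5],[0,0,0,0,0.14,0,5],[0,0,0,0,0.14,0,5],[0,0,0,0,0.11,0,5],[0,0,0,0,0,0,5]]
  ]
}}

```text
time: 52.83
tool_pos: [0.4977, -0.1166, 0.0551]
tcp_rot: [2.138, 2.301, -0.0]
wrist_force: [-2.0, 1.9, 8.0]
width: 0.152
grip_force: 64.4
```

>>> {"method": "play_rows", "body": {
  "moves": [
    [[0,0,0,0,0,0,40],[0,0,0,0,0,0,40],[0,0,0,0,0,0,40],[0,0,0,0,0,-0.2,45],[0,0,0,0,0,-0.35,45]]
  ]
}}

```text
time: 53.25
tool_pos: [0.4916, -0.1154, 0.1048]
tcp_rot: [-2.134, -2.293, 0.007]
wrist_force: [0.7, -0.2, -0.5]
width: 0.523
grip_force: 0.0
```

>>> {"method": "play_rows", "body": {
  "moves": [
    [[0,0,0,0,0,-0.1,45],[0,0,0,0.4,0,0,45],[0,0,0,0.4,0,0,45],[0,0,0,0.4,0,0,45],[0,0,0.242,0,0,0,45]]
  ]
}}

```text
time: 53.67
tool_pos: [0.4863, 0.0084, 0.1188]
tcp_rot: [-2.27, -2.168, -0.003]
wrist_force: [0.5, 0.5, -0.1]
width: 0.523
grip_force: 0.0
```

>>> {"method": "play_rows", "body": {
  "moves": [
    [[0,0,0.242,0,0,0,45],[0,0,0.242,0,0,0,45],[0,0,0.242,0,0,0,45],[0,0,0.242,0,0,0,45],[0,0,0.242,0,0,0,45]]
  ]
}}

```text
time: 54.08
tool_pos: [0.4871, 0.0032, 0.1186]
tcp_rot: [-2.821, -1.382, 0.0]
wrist_force: [0.1, 0.1, -0.2]
width: 0.527
grip_force: 0.0
```

>>> {"method": "play_rows", "body": {
  "moves": [
    [[0,0,0.242,0,0,0,45],[0,0,0.242,0,0,0,45],[0,0,0.242,0,0,0,45],[0,0,0.242,0,0,0,45],[0,0,0.242,0,0,0,45]]
  ]
}}

```text
time: 54.5
tool_pos: [0.4871, 0.003, 0.1186]
tcp_rot: [3.105, 0.479, -0.0]
wrist_force: [-0.2, 0.1, -0.6]
width: 0.529
grip_force: 0.0
```

>>> {"method": "play_rows", "body": {
  "moves": [
    [[0,0,0.242,0,0,0,45],[0,0,0.242,0,0,0,45],[0,0,0,0,0,0,45],[0,0,0,0,0,0,45]]
  ]
}}

```text
time: 54.83
tool_pos: [0.4872, 0.0031, 0.1187]
tcp_rot: [3.139, 0.115, -0.0]
wrist_force: [0.2, -0.2, -0.1]
width: 0.525
grip_force: 0.0
```

```bash
python3 - <<'E'
from h import *
rel(.4954,.0137,.0245,4)
sidedot(.034,None,(.6025,.022))
from workcell import vision
c=vision.read_camera("side");W=cloud(c);H=hsv(c)
red=((H[...,0]<8)|(H[...,0]>172))&(H[...,1]>150)&(H[...,2]>90)&(W[...,2]>.02)&(W[...,2]<.12)&(W[...,1]<-.08)&(W[...,1]>-.2)&(W[...,0]>.4)
print(red.sum(),np.nanmin(W[red],0),np.nanmax(W[red],0))
E
```

```text
t54.8 now th=4.20 tilt=0.0003 p=[0.4872 0.0031 0.1187] F=[ 0.2 -0.2 -0.1] w=0.525 g=0.0
  turn az=0.007; then shift x=0.089 y=-0.100 z=0.942; now-axes x=0.090 y=-0.100
side: pixel [372.6 259.6] axes [ 7.6 12.1] area 73 dot [0.6024 0.0239 0.034 ] press frame mm [0.1 1.8]
723 [ 0.48840178 -0.13958346  0.02529277] [ 0.50540973 -0.09473845  0.09320012]
```

>>> {"method": "play_rows", "body": {
  "moves": [
    [[0,0,0.007,0.089,-0.1,0,45],[0,0,0,0,0,0.3,45],[0,0,0,0,0,0.3,45],[0,0,0,0,0,0.2,45],[0,0,0,0,0,0.14,45]]
  ]
}}

```text
time: 55.35
tool_pos: [0.4939, 0.0139, 0.0226]
tcp_rot: [-3.14, -0.109, 0.005]
wrist_force: [0.3, 0.2, 0.1]
width: 0.525
grip_force: 0.0
```

>>> {"method": "play_rows", "body": {
  "moves": [
    [[0,0,0,0,0,0,45],[0,0,0,0,0,0,45],[0,0,0,0,0,0,5],[0,0,0,0,0,0,5],[0,0,0,0,0,0,5]]
  ]
}}

```text
time: 55.77
tool_pos: [0.4974, 0.0138, 0.0268]
tcp_rot: [3.14, 0.106, 0.005]
wrist_force: [-1.4, 0.2, -0.2]
width: 0.148
grip_force: 60.0
```

>>> {"method": "play_rows", "body": {
  "moves": [
    [[0,0,0,0,0,0,5],[0,0,0,0,0,0,5],[0,0,0,0,0,-0.04,5],[0,0,0,0,0,0,5],[0,0,0,0,0,0,5]]
  ]
}}

```text
time: 56.18
tool_pos: [0.4956, 0.0138, 0.0291]
tcp_rot: [3.14, 0.105, 0.0]
wrist_force: [-0.1, -0.5, -1.3]
width: 0.145
grip_force: 60.0
```

>>> {"method": "play_rows", "body": {
  "moves": [
    [[0,0,0,-0.15,0,0,5],[0,0,0,-0.25,0,0,5],[0,0,0,-0.25,0,0,5],[0,0,0,-0.2,0,-0.1,5],[0,0,0,0,0,-0.3,5]]
  ]
}}

```text
time: 56.6
tool_pos: [0.4002, 0.0084, 0.0631]
tcp_rot: [-3.139, -0.105, 0.028]
wrist_force: [-1.7, -0.8, -2.1]
width: 0.146
grip_force: 59.9
```

>>> {"method": "play_rows", "body": {
  "moves": [
    [[0,0,0,0,0,-0.3,5],[0,0,0,0,0,-0.3,5],[0,0,0,0,0.1,0,5],[0,0,0,0,0.3,0,5],[0,0,0,0,0.35,0,5]]
  ]
}}

```text
time: 57.02
tool_pos: [0.416, -0.0666, 0.1293]
tcp_rot: [-3.14, -0.111, -0.002]
wrist_force: [1.4, -1.1, -0.9]
width: 0.145
grip_force: 59.9
```

>>> {"method": "play_rows", "body": {
  "moves": [
    [[0,0,0,0,0.35,0,5],[0,0,0,0,0.35,0,5],[0,0,0,0,0.35,0,5],[0,0,0,0,0.35,0,5],[0,0,0,0,0.35,0,5]]
  ]
}}

```text
time: 57.43
tool_pos: [0.4266, -0.2429, 0.1279]
tcp_rot: [-3.139, -0.104, 0.002]
wrist_force: [0.9, -0.7, -0.6]
width: 0.145
grip_force: 59.9
```

>>> {"method": "play_rows", "body": {
  "moves": [
    [[0,0,0,0,0.35,0,5],[0,0,0,0,0.2,0,5],[0,0,-0.245,0,0,0,5],[0,0,-0.245,0,0,0,5],[0,0,-0.245,0,0,0,5]]
  ]
}}

```text
time: 57.85
tool_pos: [0.4303, -0.2967, 0.1275]
tcp_rot: [-3.065, -0.684, 0.002]
wrist_force: [-0.1, -0.7, -0.6]
width: 0.148
grip_force: 59.9
```

>>> {"method": "play_rows", "body": {
  "moves": [
    [[0,0,-0.245,0,0,0,5],[0,0,-0.245,0,0,0,5],[0,0,-0.245,0,0,0,5],[0,0,-0.245,0,0,0,5],[0,0,-0.245,0,0,0,5]]
  ]
}}

```text
time: 58.27
tool_pos: [0.4305, -0.296, 0.1277]
tcp_rot: [-2.715, -1.578, 0.001]
wrist_force: [0.4, -0.3, -1.9]
width: 0.144
grip_force: 59.9
```

>>> {"method": "play_rows", "body": {
  "moves": [
    [[0,0,-0.245,0,0,0,5],[0,0,-0.245,0,0,0,5],[0,0,-0.245,0,0,0,5],[0,0,-0.245,0,0,0,5],[0,0,-0.245,0,0,0,5]]
  ]
}}

```text
time: 58.68
tool_pos: [0.4306, -0.296, 0.1277]
tcp_rot: [-2.113, -2.323, 0.0]
wrist_force: [-0.4, 0.1, -0.7]
width: 0.146
grip_force: 59.9
```

```bash
python3 - <<'E'
from h import *
rel(.422,-.409,.026,95.2)
E
```

```text
t58.7 now th=95.42 tilt=0.0017 p=[ 0.4306 -0.296   0.1277] F=[-0.4  0.1 -0.7] w=0.146 g=59.9
  turn az=0.008; then shift x=-1.118 y=-0.188 z=1.017; now-axes x=-1.118 y=-0.191
```

>>> {"method": "play_rows", "body": {
  "moves": [
    [[0,0,0,-0.28,-0.047,0,5],[0,0,0,-0.28,-0.047,0,5],[0,0,0,-0.28,-0.047,0,5],[0,0,0,-0.278,-0.047,0,5],[0,0,0,0,0,0.2,5]]
  ]
}}

```text
time: 59.1
tool_pos: [0.4244, -0.4168, 0.1125]
tcp_rot: [2.116, 2.307, -0.004]
wrist_force: [1.1, -1.2, 0.1]
width: 0.147
grip_force: 60.0
```

>>> {"method": "play_rows", "body": {
  "moves": [
    [[0,0,0,0,0,0.3,5],[0,0,0,0,0,0.3,5],[0,0,0,0,0,0.1,5],[0,0,0,0,0,0.06,5],[0,0,0,0,0,0,5]]
  ]
}}

```text
time: 59.52
tool_pos: [0.4214, -0.4082, 0.0312]
tcp_rot: [-2.119, -2.315, -0.0]
wrist_force: [0.1, -0.8, -0.9]
width: 0.146
grip_force: 59.9
```

>>> {"method": "play_rows", "body": {
  "moves": [
    [[0,0,0,0,0,0.04,5],[0,0,0,0,0,0.02,5],[0,0,0,0,0,0,5],[0,0,0,0,0,0,5]]
  ]
}}

```text
time: 59.85
tool_pos: [0.4232, -0.4098, 0.0282]
tcp_rot: [2.119, 2.316, -0.0]
wrist_force: [0.3, 0.0, -0.7]
width: 0.147
grip_force: 59.9
```

```bash
python3 - <<'E'
from h import *
rel(.422,-.409,.022,95.2)
E
```

```text
t59.9 now th=95.09 tilt=0.0021 p=[ 0.4232 -0.4098  0.0282] F=[ 0.3  0.  -0.7] w=0.147 g=59.9
  turn az=-0.004; then shift x=0.009 y=-0.011 z=0.062; now-axes x=0.009 y=-0.011
```

>>> {"method": "play_rows", "body": {
  "moves": [
    [[0,0,0,0,0,0.04,5],[0,0,0,0,0,0.025,5],[0,0,0,0,0,0,5],[0,0,0,0,0,0,5],[0,0,0,0,0,0,40]]
  ]
}}

```text
time: 60.27
tool_pos: [0.4238, -0.4105, 0.0231]
tcp_rot: [2.118, 2.315, -0.0]
wrist_force: [0.1, 0.0, 0.8]
width: 0.272
grip_force: 0.0
```

>>> {"method": "play_rows", "body": {
  "moves": [
    [[0,0,0,0,0,0,40],[0,0,0,0,0,0,40],[0,0,0,0,0,-0.2,40],[0,0,0,0,0,-0.35,40],[0,0,0,0,0,-0.4,40]]
  ]
}}

```text
time: 60.68
tool_pos: [0.4204, -0.407, 0.1129]
tcp_rot: [-2.116, -2.312, -0.001]
wrist_force: [1.2, -1.2, 0.3]
width: 0.468
grip_force: 0.0
```

>>> {"method": "play_rows", "body": {
  "moves": [
    [[0,0,0,0,0,-0.4,40],[0,0,0,0,0,-0.4,40],[0,0,0,0.3,0,0,40],[0,0,0,0.4,0,0,40],[0,0,0,0.4,0,0,40]]
  ]
}}

```text
time: 61.1
tool_pos: [0.413, -0.2995, 0.1964]
tcp_rot: [2.122, 2.314, 0.001]
wrist_force: [0.2, 0.7, 0.4]
width: 0.468
grip_force: 0.0
```

>>> {"method": "play_rows", "body": {
  "moves": [
    [[0,0,0,0.4,0,0,40],[0,0,0,0.4,0,0,40],[0,0,0,0.4,0,0,40],[0,0,0,0.4,0,0,40],[0,0,0,0.4,0,0,40]]
  ]
}}

```text
time: 61.52
tool_pos: [0.3942, -0.0987, 0.195]
tcp_rot: [-2.122, -2.316, -0.0]
wrist_force: [0.7, -0.6, -0.6]
width: 0.475
grip_force: 0.0
```

>>> {"method": "play_rows", "body": {
  "moves": [
    [[0,0,0,0,0,0,40],[0,0,0,0,0,0,40]]
  ]
}}

```text
time: 61.68
tool_pos: [0.3947, -0.0986, 0.1951]
tcp_rot: [2.115, 2.323, -0.0]
wrist_force: [0.7, -0.7, 0.2]
width: 0.471
grip_force: 0.0
```

```bash
python3 - <<'E'
from h import *
from workcell import vision
np.set_printoptions(precision=4,suppress=True)
c=vision.read_camera("scene");W=cloud(c);H=hsv(c);T=tarts(c,W,(.3,.72,-.5,.5))
X,Y,Z=W[...,0],W[...,1],W[...,2]
a=np.radians(5.2);ca,sa=np.cos(a),np.sin(a)
tf=lambda p:np.round([1000*((p[0]-.511)*ca+(p[1]+.34)*sa),1000*(-(p[0]-.511)*sa+(p[1]+.34)*ca)],1)
for k,v in T.items():
    p=v[0]; m=(np.hypot(X-p[0],Y-p[1])<.03)&(Z>.015)&(Z<.08)
    A=np.c_[X[m],Y[m],np.ones(m.sum())]; s=np.linalg.lstsq(A,Z[m],rcond=None)[0]
    print(k,"tray mm",tf(p),"top z",np.nanmedian(Z[m]).round(4),"slope",s[:2].round(3),"rib",v[1],tf(v[1]),v[4])
cv2.imwrite("pics/s4.png",cv2.resize(c["image"][170:330,70:290,::-1],None,fx=3.5,fy=3.5,interpolation=cv2.INTER_CUBIC))
E
```

```text
raspberry tray mm [115.   71.9] top z 0.0312 slope [0.002 0.007] rib [ 0.6366 -0.3556  0.0395] [123.6 -26.9] 173
lemon tray mm [-2.8 37.6] top z 0.0312 slope [0.011 0.01 ] rib [ 0.5159 -0.3893  0.0394] [  0.4 -49.6] 314
pistachio tray mm [-98.3  38. ] top z 0.0311 slope [0.01  0.006] rib [ 0.4569 -0.4016  0.0395] [-59.5 -56.4] 186
```

View pics/s4.png

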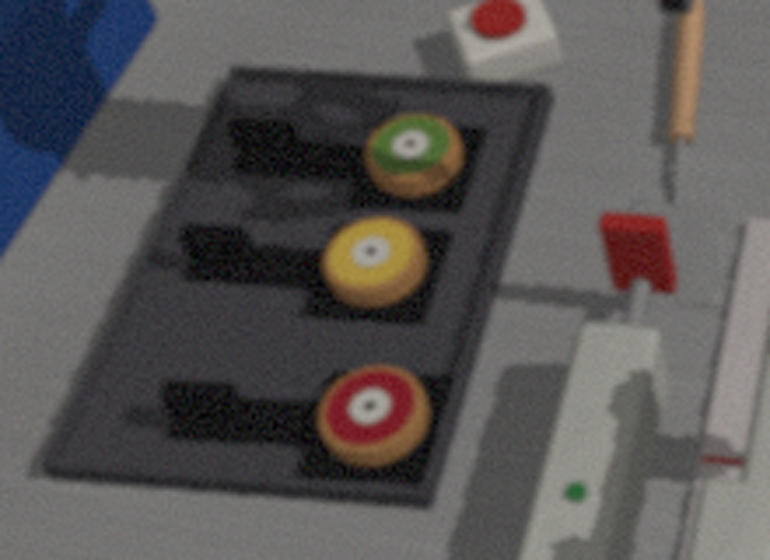

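All three tarts lie flat inside the tray, with their tops at the same height (31 mm) and slopes of about 0.01. The pull is home and the gripper is clear.

```bash
python3 -c "
from workcell import bot
print(bot.finish_job())"
```

```text
the job is handed in; nothing more can be done
None
```

I stamped raspberry, lemon and pistachio in that order and put all three flat in the baking tray with the pull back home, then handed the job in; no verdict was returned.

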